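# Set up the consulting desk

### The arm

A 6-joint arm with a two-finger parallel gripper is mounted at the origin on the work surface. World frame = base frame: x ahead of the robot, y to its left, z up, the work surface at z = 0. Lengths are in m, angles in rad, forces in N, time in s.
With the tool pointing down it reaches from about 0.35 to 0.875 m from the base axis. Payload 4.2 kg.
Tool frame: the origin (TCP) lies at the very end of the fingers, on their centre line; the grasp point (between the pads) lies 19 mm behind it; y points along the fingers, x is the direction in which the jaws open and shut, and the axes are right-handed (so a half turn about y gives the same grasp; the last joint's range is limited). The gripper opens to 87 mm and grips with 3 to 60 N. Pads are 19 mm wide; open, the fingers measure 117 mm over their backs; the gripper's body (75 mm by 190 mm) begins 51 mm behind the grasp point.
Start: joints at [-0.861, 0.385, 0.008, 0, -1.194, -0.259], TCP at [0.272, -0.563, 0.223] pointing down, gripper open.
Joint ranges: [-3.14, 3.14], [-1.21, 2.06], [-1.07, 1.41], [-3.16, 2.05], [-2.99, -0.16], [-3.1, 3.1]. Speed limits (rad/s): [2.79, 2.79, 3.14, 3.14, 3.14, 3.14].

### API

Orientations are given as a rotation vector (axis times angle).
In Python, from station import status, vision, job_done gives the robot as it stands.
- The arm moves only by the tool jog_arm, never from a script. Its argument "deltas" is a list of rows, each a list of 3 entries, a list of its own where there are three numbers: the gripper command: -1 is shut, 1 is fully open, values between are in proportion, then the shift along the tool's x, y, z normalised to -1 to 1, where 1 is 40 cm, then the turn, a rotation vector about the tool's x, y, z normalised to -1 to 1, where 1 is 60 degrees. A call has exactly 5 rows; each row is the pose to reach, as a shift and turn from the pose measured when the call began, along the tool's axes at that moment; what a row does not reach only later rows make up. A row lasts 1/10 s, in which the tool goes at most 50 mm and 8.59 degrees, less where a joint would pass 70% of its speed; a pose out of reach is approached as far as the arm can. A call with a number of a shift or a turn outside -1 to 1 is refused whole. A call with a gripper value outside its range is refused whole. The fingers move at their own pace and stop on an object; "force" is the grip in N (left out, the last holds). Time passes only in rows, so rows that repeat a pose let the fingers close, or fill a call up. It gives the time, the measured TCP pose, the force and the opening at its end, in the units of the state.
- status.get_state(): the state, without advancing time (a new reading comes with each control period).
- vision.read_camera(name): name is "side" or "top" or "wrist"; returns (picture, depth): 420x560x3 uint8, blue, green, red; 420x560 float32, m along the optical axis (not along the pixel's ray), 0 where there is no reading.
- vision.camera_info(name): a dict with "fx", "fy", "cx", "cy" (pixels), "dist" ([k1, k2, p1, p2, k3] as OpenCV has them; the pictures are not rectified), "xyz" and "attitude" of the camera in the world. Camera axes: x right, y down, z forward; pixel columns grow to the right and rows downward; lengths in m; the calibration is good to about 2 mm. A picture is of the moment at which its call begins: read the wrist's pose just before it. camera_info takes no time and is no camera call; for the wrist camera it gives the pose at the moment of the call.
- job_done(): hands the job in, once; it reports no verdict.
The state is a dict: "time_s": time; "q": joint angles; "dq": joint speeds; "joint_efforts": joint torques, N m; "eef_pos": TCP position; "tool_rot": TCP orientation; "wrist_force": force on the tool from outside, world axes, zero at the start; "ft_torque": the same for the moment, N m; "width": finger opening in m.
Only numpy, scipy, OpenCV 4.12 (cv2) and the standard library are available. Lean on these libraries where they do the work, as an engineer would, in place of code of your own. Each camera call takes 0.05 s, during which the arm holds its last target.

### The job

Get the doctor's desk ready for consulting hours: move every record case from the sloping rack into the sorter slot marked with its own colour, standing upright, pushed fully down and about centred along the slot, and lean the tablet, screen up, squarely and centred on its stand with its short end on the stop. When all that is in place and let go, press the orange button right down to signal that the desk is ready, and leave everything else where it is.

Things in the scene. Friction and masses are not known exactly. Their poses are not given: they have to be found in the camera images.
- case_red: red hard plastic patient record case, a flat slab 110 mm long (its x), 12 mm thick (its y), 140 mm high (its z), 0.13 kg or so, white paper label on both broad faces. Origin: centre of its bottom edge face (110 x 12 mm), z towards its top edge. At the start it stands in one of the rack's four stations, leaning 0.30 rad from vertical with its top towards the rack's -y; the upper half is free of the rack on both sides. May be absent
- slot_red: the sorter slot marked red (flat red markers on the sorter's base at both open ends of the slot, and on the base's edges). Origin: centre of the slot's floor, x along the slot, y across it, z up. The slot is 20 mm wide and 110 mm long with open ends and walls 80 mm high above its floor, their last 13 mm rounded away to both sides. Which colour is which slot changes
- case_yellow: yellow hard plastic patient record case, a flat slab 110 mm long (its x), 12 mm thick (its y), 140 mm high (its z), 0.13 kg or so, white paper label on both broad faces. Origin: centre of its bottom edge face (110 x 12 mm), z towards its top edge. At the start it stands in one of the rack's four stations, leaning 0.30 rad from vertical with its top towards the rack's -y; the upper half is free of the rack on both sides. May be absent
- slot_yellow: the sorter slot marked yellow (flat yellow markers on the sorter's base at both open ends of the slot, and on the base's edges). Origin: centre of the slot's floor, x along the slot, y across it, z up. The slot is 20 mm wide and 110 mm long with open ends and walls 80 mm high above its floor, their last 13 mm rounded away to both sides. Which colour is which slot changes
- case_green: green hard plastic patient record case, a flat slab 110 mm long (its x), 12 mm thick (its y), 140 mm high (its z), 0.13 kg or so, white paper label on both broad faces. Origin: centre of its bottom edge face (110 x 12 mm), z towards its top edge. At the start it stands in one of the rack's four stations, leaning 0.30 rad from vertical with its top towards the rack's -y; the upper half is free of the rack on both sides. May be absent
- slot_green: the sorter slot marked green (flat green markers on the sorter's base at both open ends of the slot, and on the base's edges). Origin: centre of the slot's floor, x along the slot, y across it, z up. The slot is 20 mm wide and 110 mm long with open ends and walls 80 mm high above its floor, their last 13 mm rounded away to both sides. Which colour is which slot changes
- case_blue: blue hard plastic patient record case, a flat slab 110 mm long (its x), 12 mm thick (its y), 140 mm high (its z), 0.13 kg or so, white paper label on both broad faces. Origin: centre of its bottom edge face (110 x 12 mm), z towards its top edge. At the start it stands in one of the rack's four stations, leaning 0.30 rad from vertical with its top towards the rack's -y; the upper half is free of the rack on both sides. May be absent
- slot_blue: the sorter slot marked blue (flat blue markers on the sorter's base at both open ends of the slot, and on the base's edges). Origin: centre of the slot's floor, x along the slot, y across it, z up. The slot is 20 mm wide and 110 mm long with open ends and walls 80 mm high above its floor, their last 13 mm rounded away to both sides. Which colour is which slot changes
- sorter: grey fixed desk sorter, base 150 x 210 x 12 mm (x, y, z) with five round-topped dividers 26 mm thick, 92 mm high over the desk, along its x; four slots at y = -69, -23, 23, 69 mm. Origin: centre of its underside on the desk
- rack: fixed wooden returns rack, base 130 x 270 mm, with four sloping stations at y = -87, -29, 29, 87 mm (58 mm apart): each a sloping floor and a 5 mm backrest at right angles to it, tilted 0.30 rad, reaching about 80 mm up along the case. A case in a station has its origin 18 mm above the desk and its top edge about 152 mm above the desk, shifted 41 mm towards the rack's -y; pull it out along its own z. Origin: centre of the underside on the desk
- tablet: black handheld tablet with a blue-grey screen, a slab 150 mm long (its x), 58 mm wide (its y), 12 mm thick (its z), 0.18 kg. Origin: centre of its back (the underside as it lies flat on the desk); z out of the screen. Lies on the desk screen up at the start
- stand: fixed aluminium tablet stand on a base 130 x 84 mm, up to about 90 mm high. Its backrest, 36 mm wide and 110 mm long, rises towards the stand's +x at 0.60 rad from horizontal, facing the stand's own -x and up (that is, roughly away from the robot); at its foot a stop, square to the backrest, 84 mm wide, 16 mm high above the backrest's plane, for the tablet's short end. Origin: centre of the underside on the desk
- stand_seat (a point): point on the stand's sloping backrest plane where the tablet's origin lies when its short end rests on the stop and its back on the backrest: 7 mm along the stand's own +x from its origin and 62 mm above the desk
- ready (a joint): travel of the orange push button, m: 0 is up, 0.006 fully pressed; springs back; about 4 N presses it fully down
- ready_top (a point): centre of the top face of the orange round button (radius 17 mm) in a fixed white housing; press straight down
- pen_pot: bystander: dark steel pen pot, radius 30 mm, 85 mm high with pens up to 130 mm high; origin at the centre of its underside
- mug: bystander: small white coffee cup with a handle, radius 34 mm, 60 mm high; origin at the centre of its underside
- stapler: bystander: grey and black desk stapler 130 x 36 x 47 mm; origin at the centre of its underside
There are look-alikes about, which are no part of the job. Several things have the shape of the case_green; the one meant has the colours described above. Of the things that look like the tablet, the larger one is meant.

How it is judged:
On the way, in this order (a step that is already met when the one before it is completed fails the run):
1. every record case stands in the slot of its colour, the tablet leans on its stand, and the hand is off them (x of case_red in the frame of slot_red between -0.025 and 0.025 m and y of case_red in the frame of slot_red between -0.01 and 0.01 m and z of case_red in the frame of slot_red below 0.006 m and angle between each of case_red, case_yellow, case_green, case_blue's own z axis and vertical below 0.14 rad and linear speed of each of case_red, case_yellow, case_green, case_blue, tablet below 0.03 m/s and x of case_yellow in the frame of slot_yellow between -0.025 and 0.025 m and y of case_yellow in the frame of slot_yellow between -0.01 and 0.01 m and z of case_yellow in the frame of slot_yellow below 0.006 m and x of case_green in the frame of slot_green between -0.025 and 0.025 m and y of case_green in the frame of slot_green between -0.01 and 0.01 m and z of case_green in the frame of slot_green below 0.006 m and x of case_blue in the frame of slot_blue between -0.025 and 0.025 m and y of case_blue in the frame of slot_blue between -0.01 and 0.01 m and z of case_blue in the frame of slot_blue below 0.006 m and distance between tablet and stand_seat below 0.02 m and angle between tablet's own z axis and vertical between 0.48 and 0.72 rad and contact force between the fingers and tablet below 0.1 N and contact force between the fingers and case_red below 0.1 N and contact force between the fingers and case_yellow below 0.1 N and contact force between the fingers and case_green below 0.1 N and contact force between the fingers and case_blue below 0.1 N), for 0.2 s.
2. the orange button is pressed right down (value of joint ready above 0.0045 m), for 0.05 s.
At the end, for the whole second after the job is handed in: Each case present stands in its colour's slot: origin within 25 mm along, 10 mm across, under 6 mm above the floor, upright to 0.14 rad. Tablet leans screen up, tilted 0.48 to 0.72 rad, origin within 20 mm of the seat. All at rest; button pressed after that, now up (x of case_red in the frame of slot_red between -0.025 and 0.025 m and y of case_red in the frame of slot_red between -0.01 and 0.01 m and z of case_red in the frame of slot_red below 0.006 m and angle between each of case_red, case_yellow, case_green, case_blue's own z axis and vertical below 0.14 rad and linear speed of each of case_red, case_yellow, case_green, case_blue, tablet below 0.03 m/s and x of case_yellow in the frame of slot_yellow between -0.025 and 0.025 m and y of case_yellow in the frame of slot_yellow between -0.01 and 0.01 m and z of case_yellow in the frame of slot_yellow below 0.006 m and x of case_green in the frame of slot_green between -0.025 and 0.025 m and y of case_green in the frame of slot_green between -0.01 and 0.01 m and z of case_green in the frame of slot_green below 0.006 m and x of case_blue in the frame of slot_blue between -0.025 and 0.025 m and y of case_blue in the frame of slot_blue between -0.01 and 0.01 m and z of case_blue in the frame of slot_blue below 0.006 m and distance between tablet and stand_seat below 0.02 m and angle between tablet's own z axis and vertical between 0.48 and 0.72 rad and value of joint ready below 0.002 m); the robot touches nothing.
It fails at once if the pen pot is pushed more than 40 mm from its place (distance of pen_pot from where it was at the start of the episode above 0.04 m).
It fails at once if the coffee cup is pushed more than 40 mm from its place (distance of mug from where it was at the start of the episode above 0.04 m).
It fails at once if the stapler is pushed more than 40 mm from its place (distance of stapler from where it was at the start of the episode above 0.04 m).
Of case_red, case_yellow, case_green, case_blue only 3 to 4 are there at a start; the rules pass over those that are not, and their reading is None.
At some moment in a run one of tablet may be knocked a few centimetres aside while the robot is not near it.
It also fails if it takes over 210 s, if anything falls off the work surface, if the arm or the gripper's body presses on something with over 40 N, if the wrist force passes 120 N, or if a joint passes its speed limit or range.

## Working session

There is one attempt and no reset: what is moved stays moved. The work goes in short steps, Python scripts to look and compute and a tool call to move; the robot and the scene stay as the last step left them, time stands still between calls to the robot, and variables do not carry over. Pictures are saved under pics/ and viewed, and the job is handed in when it is done.

Besides the shell and the picture viewer there is one more tool, called after "Call:" as a command line: name --argument value ..., lists and objects as JSON in quotes. jog_arm: Moves the arm, as the interface text tells. Scaled input: -1 to 1 covers 40 cm each way for a shift and 60 degrees each way for a turn. Its arguments: {"type":"object","properties":{"deltas":{"type":"array"},"force":{"type":"number"}},"required":["deltas"]}

```bash
ls; mkdir -p pics; python3 - <<'E'
from station import status, vision
import cv2,json
s=status.get_state();print(s)
for n in ["side","top","wrist"]:
    print(n,vision.camera_info(n))
    p,d=vision.read_camera(n);cv2.imwrite(f"pics/{n}0.png",p)
E
```

```text
pics
{'time_s': 0.0, 'q': array([-8.61430813e-01,  3.85595923e-01,  6.61774700e-03, -5.19594799e-04,
       -1.19401317e+00, -2.58571971e-01]), 'dq': array([-6.49666022e-05,  6.69323566e-04,  9.52420984e-04,  6.78297514e-04,
       -6.86843198e-04, -1.46617400e-03]), 'joint_efforts': array([ 8.76467620e-04, -3.90661776e+01,  1.87407678e+01,  4.21988860e+00,
        1.10433871e-02, -1.80424095e-04]), 'eef_pos': array([ 0.27203748, -0.56201097,  0.22142964]), 'tool_rot': array([-0.95916148, -1.53337827,  1.53136544]), 'wrist_force': array([ 0.99846152, -1.017994  ,  0.38348061]), 'ft_torque': array([-0.01773043,  0.0194235 , -0.01602205]), 'width': 0.08707197082957008}
side {'fx': 436.15956896490036, 'fy': 436.15956896490036, 'cx': 279.492719670423, 'cy': 216.3884716407468, 'dist': array([0.02086554, 0.        , 0.        , 0.        , 0.        ]), 'xyz': array([ 0.57793597, -0.89903756,  0.79825996]), 'attitude': array([-2.21227405,  0.06985483, -0.01493927])}
top {'fx': 525.6425162933768, 'fy': 525.6425162933768, 'cx': 277.80031553839154, 'cy': 207.65785839362528, 'dist': array([-0.11642922,  0.        ,  0.        ,  0.        ,  0.        ]), 'xyz': array([0.36725167, 0.09162311, 1.58395381]), 'attitude': array([-2.18055051,  2.11617327, -0.17765977])}
wrist {'fx': 351.2452826177485, 'fy': 351.2452826177485, 'cx': 283.2416608867212, 'cy': 213.3548395276718, 'dist': array([-0.04165009,  0.        ,  0.        ,  0.        ,  0.        ]), 'xyz': array([ 0.20517908, -0.59472618,  0.38386084]), 'attitude': array([1.5828656 , 2.52350115, 0.34605761])}
```

View pics/side0.png

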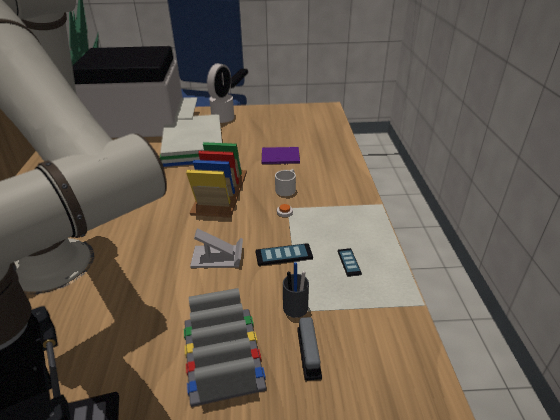

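View pics/top0.png

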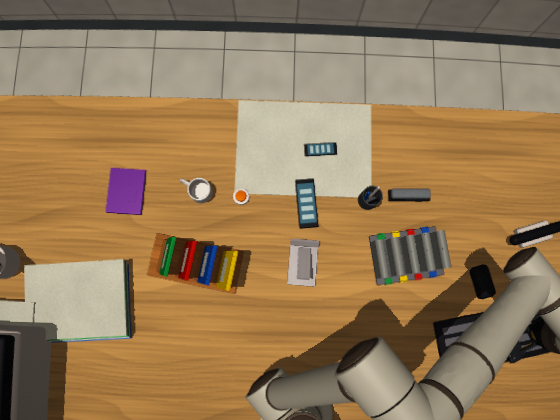

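View pics/wrist0.png

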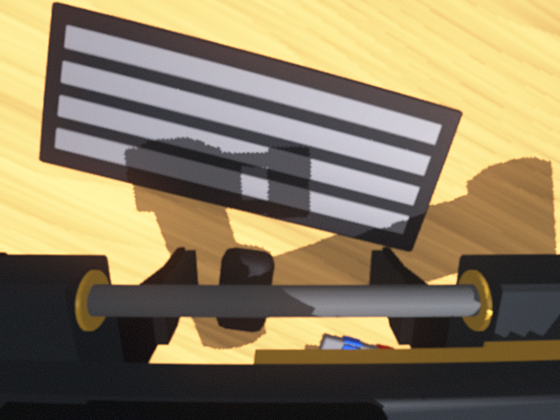

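```bash
cat > h.py <<'E'
import numpy as np, cv2, sys
from scipy.spatial.transform import Rotation as R
from station import status, vision
def cam(n):
    i=vision.camera_info(n)
    K=np.array([[i['fx'],0,i['cx']],[0,i['fy'],i['cy']],[0,0,1]])
    return K,np.array(i['dist']),np.array(i['xyz']),R.from_rotvec(i['attitude']).as_matrix()
def rays(n,uv,c=None):
    K,D,t,A=c or cam(n)
    u=cv2.undistortPoints(np.array(uv,float).reshape(-1,1,2),K,D).reshape(-1,2)
    return t,(np.c_[u,np.ones(len(u))])@A.T
def onz(n,uv,z,c=None):
    t,r=rays(n,uv,c); return t+r*((z-t[2])/r[:,2])[:,None]
def cloud(n,d,c=None):
    vv,uu=np.mgrid[0:d.shape[0],0:d.shape[1]]
    t,r=rays(n,np.c_[uu.ravel(),vv.ravel()],c)
    P=t+r*d.ravel()[:,None]; P[d.ravel()==0]=np.nan
    return P.reshape(d.shape+(3,))
def proj(n,P,c=None):
    K,D,t,A=c or cam(n)
    rv,_=cv2.Rodrigues(A.T)
    return cv2.projectPoints(np.array(P,float).reshape(-1,1,3),rv,-A.T@t,K,D)[0].reshape(-1,2)
def tri(l):  # [(name,uv,cam)] -> point, residual
    M=np.zeros((3,3));b=np.zeros(3);L=[]
    for n,uv,c in l:
        t,r=rays(n,[uv],c);r=r[0]/np.linalg.norm(r[0]);Q=np.eye(3)-np.outer(r,r);M+=Q;b+=Q@t;L.append((t,Q))
    p=np.linalg.solve(M,b);return p,[float(np.linalg.norm(Q@(p-t))) for t,Q in L]
def snap(n,f=None,crop=None,k=3):
    c=cam(n);p,d=vision.read_camera(n)
    if f:
        q=p if crop is None else cv2.resize(p[crop[1]:crop[3],crop[0]:crop[2]],None,fx=k,fy=k,interpolation=cv2.INTER_CUBIC)
        cv2.imwrite('pics/'+f,q)
    return p,d,c
def go(pos,rot=None,s=None):
    """print shift & turn (normalised) from now to target TCP pose"""
    s=s or status.get_state();T=R.from_rotvec(s['tool_rot'])
    dp=T.inv().apply(np.array(pos)-s['eef_pos'])/0.4
    rr=(T.inv()*rot).as_rotvec()/np.deg2rad(60) if rot is not None else np.zeros(3)
    print('go',np.round(dp,4).tolist(),np.round(rr,4).tolist(),'|dist mm',round(400*np.linalg.norm(dp)),'deg',round(60*np.linalg.norm(rr),1))
def tool(x,y):
    """rotation from tool x (jaws) and y (approach) in world"""
    y=np.array(y,float);y/=np.linalg.norm(y);x=np.array(x,float);x-=y*(x@y);x/=np.linalg.norm(x)
    return R.from_matrix(np.c_[x,y,np.cross(x,y)])
E
python3 - <<'E'
from h import *
p,d,c=snap('top','top_rack.png',(130,215,270,310),5)
for (nm,cr) in [('mid',(270,160,450,300)),('sort',(355,180,455,300))]:
    cv2.imwrite(f'pics/top_{nm}.png',cv2.resize(p[cr[1]:cr[3],cr[0]:cr[2]],None,fx=4.4,fy=4.4,interpolation=cv2.INTER_CUBIC))
p2,d2,c2=snap('side','side_rack.png',(170,120,310,230),5)
cr=(170,230,330,410);cv2.imwrite('pics/side_sort.png',cv2.resize(p2[cr[1]:cr[3],cr[0]:cr[2]],None,fx=3.3,fy=3.3,interpolation=cv2.INTER_CUBIC))
np.savez('c0.npz',pt=p,dt=d,ps=p2,ds=d2)
s=status.get_state();print(R.from_rotvec(s['tool_rot']).as_matrix().round(3))
print(s['time_s'])
P=cloud('top',d,c);print(P[300,300],P[205,307],P[60,100])
E
```

```text
[[-0.436 -0.    -0.9  ]
 [ 0.9    0.001 -0.436]
 [ 0.001 -1.     0.   ]]
0.25
[ 0.33329919 -0.00040512 -0.00354576] [ 0.61803581 -0.01379541  0.01695104] [ 1.40965204  0.93436768 -0.74359952]
```

View pics/top_rack.png

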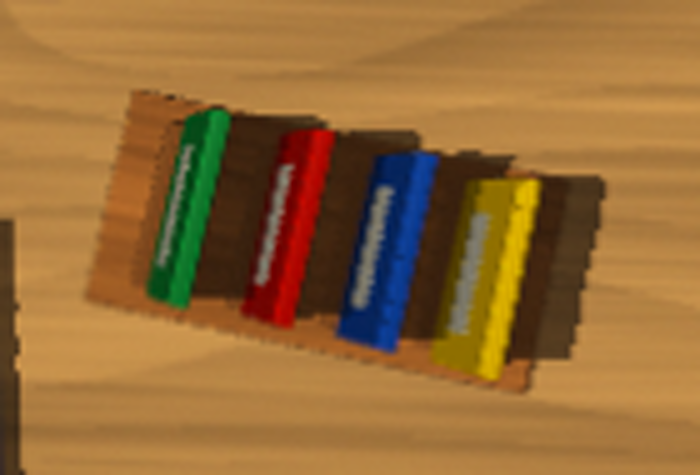

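View pics/side_rack.png

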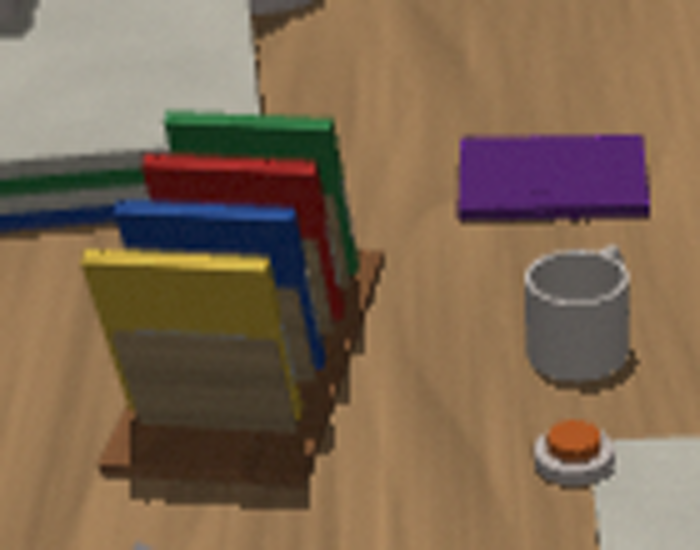

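View pics/top_sort.png

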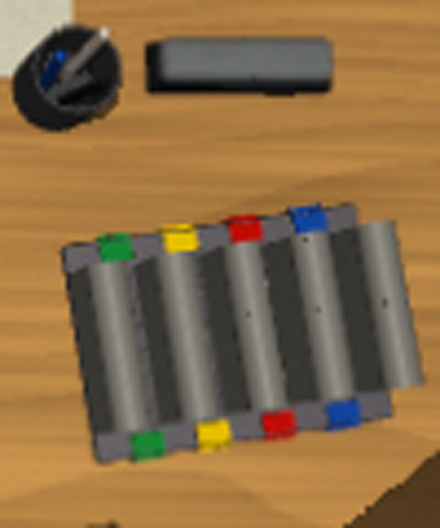

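View pics/top_mid.png

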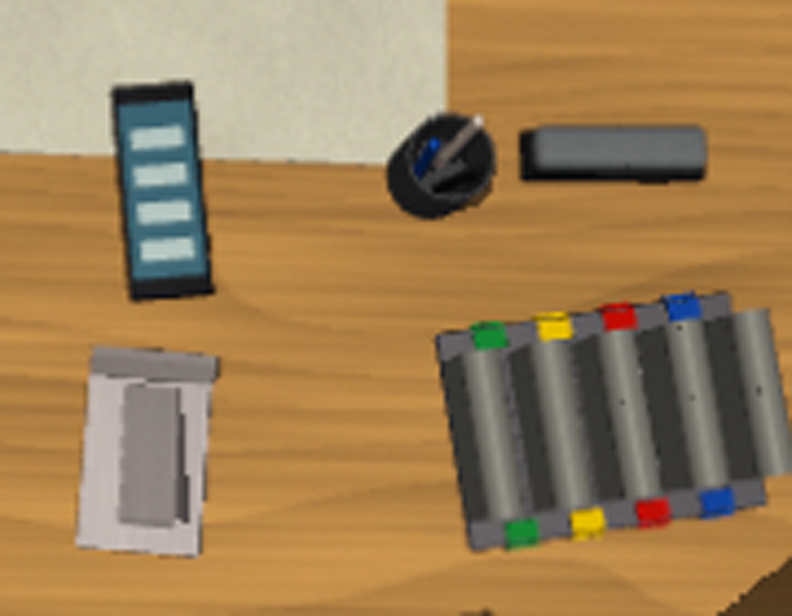

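View pics/side_sort.png

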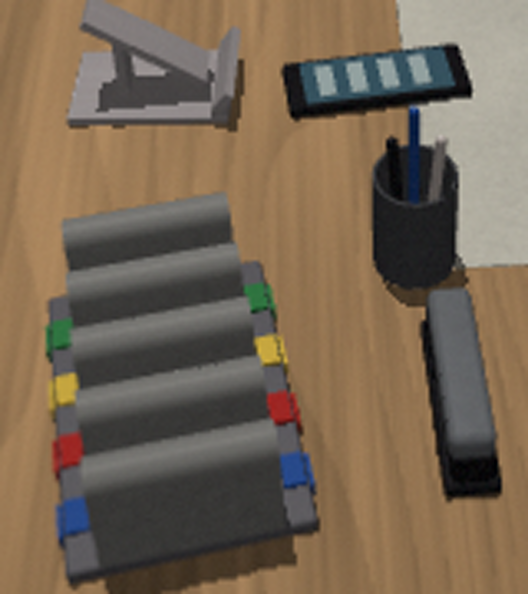

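```bash
python3 - <<'E'
from h import *
z=np.load('c0.npz');ct=cam('top');cs=cam('side')
o=np.array([355,180]);k=4.4
cvt=lambda a,o,k:(np.array(a)+0.5)/k-0.5+np.array(o)
m=cvt([(115,248),(148,445),(180,238),(213,435),(245,229),(280,424),(308,218),(343,413)],(355,180),4.4)
P=onz('top',m,0.012,ct)
for i,n in enumerate('gyrb'):
    a,b=P[2*i],P[2*i+1];print(n,(a+b)/2,np.linalg.norm(a-b),np.degrees(np.arctan2(*(a-b)[1::-1])))
# colored markers in side
s=cvt([(258,298),(60,334),(270,349),(65,390),(282,407),(68,450),(295,469),(73,517)],(170,230),3.3)
P=onz('side',s,0.012,cs)
for i,n in enumerate('gyrb'):
    a,b=P[2*i],P[2*i+1];print(n,(a+b)/2,np.linalg.norm(a-b),np.degrees(np.arctan2(*(a-b)[1::-1])))
# clouds
Pt=cloud('top',z['dt'],ct);Ps=cloud('side',z['ds'],cs)
for nm,Pc in (('t',Pt),('s',Ps)):
    q=Pc[(abs(Pc[...,2])<.02)&(abs(Pc[...,1])<.4)&(Pc[...,0]>.3)&(Pc[...,0]<.8)];print(nm,'desk z',np.median(q[:,2]))
# top edges: triangulate corners
T=cvt([(208,108),(230,114),(170,303),(188,307), (312,130),(333,132),(274,322),(292,326),(416,152),(437,154),(374,346),(396,351),(516,180),(542,182),(480,377),(502,380)],(130,215),5)
E=onz('top',T,0.152,ct)
for i,n in enumerate('grby'):
    e=E[4*i:4*i+4];a=e[:2].mean(0);b=e[2:].mean(0);print(n,'topmid',e.mean(0),'len',np.linalg.norm(a-b),np.degrees(np.arctan2(*(a-b)[1::-1])))
S=cvt([(165,118),(333,125),(145,160),(316,168),(117,207),(295,215),(85,258),(270,264)],(170,120),5)
E=onz('side',S,0.152,cs)
for i,n in enumerate('grby'):
    b,a=E[2*i:2*i+2];print(n,'topmid',(a+b)/2,'len',np.linalg.norm(a-b),np.degrees(np.arctan2(*(a-b)[1::-1])))
# stand, tablet
for nm,uv in dict(tab=[(113,90),(192,84),(212,292),(132,299)]).items():
    e=onz('top',cvt(uv,(270,160),4.4),0.012,ct);print(nm,e.round(4).tolist(),e.mean(0))
for nm,uv in dict(standbase=[(90,376),(77,549),(200,556),(213,380)]).items():
    e=onz('top',cvt(uv,(270,160),4.4),0.006,ct);print(nm,e.round(4).tolist(),e.mean(0))
e=onz('top',[(240.5,196.5)],.03,ct);print('btn',e)
E
```

```text
g [ 0.46396402 -0.25124469  0.012     ] 0.13608539900511468 9.81883630853394
y [ 0.47193203 -0.2963963   0.012     ] 0.13642654165336668 9.62758883972296
r [ 0.4799212  -0.34255213  0.012     ] 0.13565206897759519 10.118871635319717
b [ 0.48857657 -0.38694784  0.012     ] 0.13605336675711033 9.93385852054907
g [ 0.46420377 -0.24919038  0.012     ] 0.13538829334884486 9.142983064236086
y [ 0.47246127 -0.29385417  0.012     ] 0.13544191417258178 9.946831207162534
r [ 0.47964824 -0.33942137  0.012     ] 0.13594149873001507 9.501881226199233
b [ 0.48744305 -0.38536379  0.012     ] 0.1356022765044761 9.953887550298429
t desk z 0.001742605743846548
s desk z 0.00028245242789626257
g topmid [0.4437331 0.3671605 0.152    ] len 0.10753892821947736 -8.602161322321988
r topmid [0.43505761 0.30982628 0.152     ] len 0.10672924251937688 -8.79406677748561
b topmid [0.42431927 0.25311238 0.152     ] len 0.10805303406147349 -9.49491526866898
y topmid [0.41046977 0.19585897 0.152     ] len 0.10853062954393136 -8.67877808653527
g topmid [0.44708045 0.36291182 0.152     ] len 0.10922998645200153 -9.70544889013797
r topmid [0.43868576 0.30724735 0.152     ] len 0.10785234290455085 -10.06916305328391
b topmid [0.42762158 0.24988985 0.152     ] len 0.10832052425349943 -9.616981390625563
y topmid [0.41529909 0.19313294 0.152     ] len 0.10802755687288512 -8.038541012694983
tab [[0.6948, 0.0232, 0.012], [0.7008, -0.0316, 0.012], [0.5558, -0.048, 0.012], [0.5493, 0.0067, 0.012]] [ 0.62518192 -0.01244243  0.012     ]
standbase [[0.4962, 0.0339, 0.006], [0.3786, 0.0397, 0.006], [0.3761, -0.0438, 0.006], [0.4959, -0.0504, 0.006]] [ 0.43671777 -0.00515734  0.006     ]
btn [[0.63552009 0.18713416 0.03      ]]
```

```bash
python3 - <<'E'
from h import *
a=np.radians(99.8);Rs=tool([np.cos(a),np.sin(a),0],[0,0,-1])
go([.50,-.31,.33],Rs)
s=status.get_state();T=R.from_rotvec(s['tool_rot']).as_matrix()
K,D,t,A=cam('wrist');print('cam in tool',T.T@(t-s['eef_pos']),(T.T@A).round(3))
E
```

```text
go [0.32, -0.2697, -0.7873] [-0.0002, 0.2671, 0.001] |dist mm 357 deg 16.0
cam in tool [ 6.66343813e-05 -1.62303805e-01  7.44919240e-02] [[ 1.     0.    -0.   ]
 [ 0.    -0.268  0.963]
 [-0.    -0.963 -0.268]]
```

Call:
jog_arm --deltas '[[1,[0.1,-0.27,-0.1],[0,0.07,0]],[1,[0.15,-0.27,-0.25],[0,0.14,0]],[1,[0.2,-0.27,-0.4],[0,0.2,0]],[1,[0.26,-0.27,-0.55],[0,0.267,0]],[1,[0.32,-0.27,-0.787],[0,0.267,0]]]'

```text
time_s: 0.75
eef_pos: [0.4063, -0.3989, 0.3223]
tool_rot: [-1.126, -1.334, 1.332]
wrist_force: [1.0, 0.2, 0.4]
width: 0.0871
```

Call:
jog_arm --deltas '[[-0.3,[0,0,-0.15],[0,0,0]],[-0.3,[0,0,-0.25],[0,0,0]],[-0.3,[0,0,-0.3],[0,0,0]],[-0.3,[0,0,-0.3],[0,0,0]],[-0.3,[0,0,-0.3],[0,0,0]]]'

```text
time_s: 1.25
eef_pos: [0.5246, -0.3784, 0.3218]
tool_rot: [-1.124, -1.334, 1.333]
wrist_force: [-0.1, -0.2, 0.1]
width: 0.0548
```

```bash
python3 - <<'E'
from h import *
p,d,c=snap('wrist','w1.png');np.savez('w1.npz',p=p,d=d,c=np.array(c,dtype=object))
a=np.radians(99.8);Rs=tool([np.cos(a),np.sin(a),0],[0,0,-1])
print(status.get_state()['width'])
go([.51,-.31,.33],Rs)
E
```

```text
0.051065050513635094
go [0.1753, -0.0191, 0.0056] [0.0009, -0.0019, -0.0005] |dist mm 71 deg 0.1
```

View pics/w1.png

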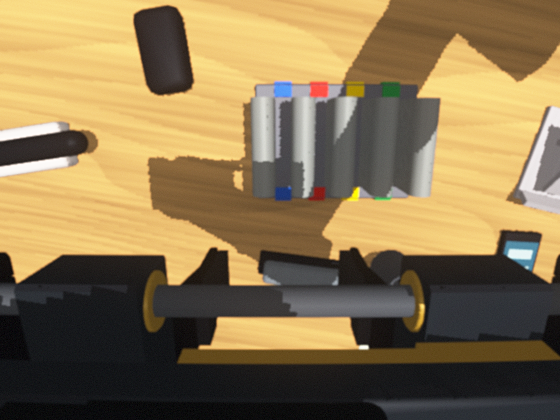

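```bash
python3 - <<'E'
from h import *
p=np.load('w1.npz',allow_pickle=True)['p']
cv2.imwrite('pics/w1c.png',cv2.resize(p[75:210,240:450],None,fx=3.8,fy=3.8,interpolation=cv2.INTER_CUBIC))
E
```

```text
(no output)
```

View pics/w1c.png

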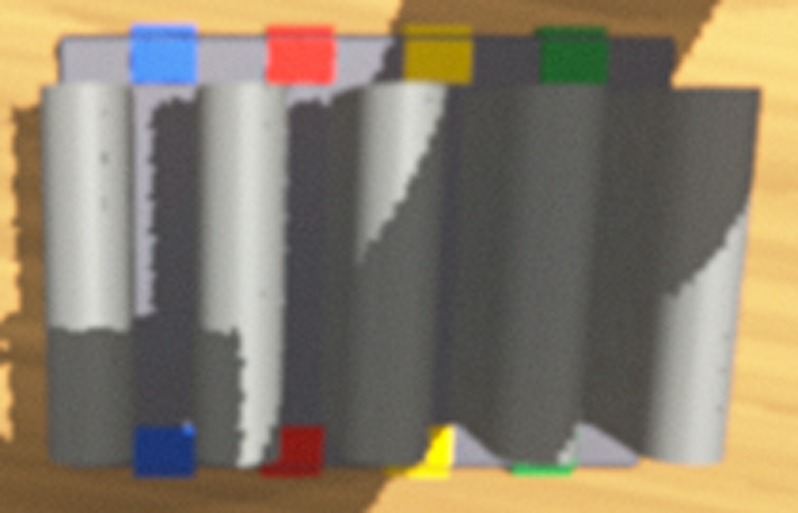

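```bash
cat >> h.py <<'E'
cvt=lambda a,o,k:(np.array(a,float)+0.5)/k-0.5+np.array(o)
E
python3 - <<'E'
from h import *
z=np.load('w1.npz',allow_pickle=True);c=tuple(z['c'])
# marker inner/outer: use base outer edge lines v=38 (near robot), v=466 (far)
n=onz('wrist',cvt([(164,38),(300,38),(437.5,38),(573,38)],(240,75),3.8),.012,c)
f=onz('wrist',cvt([(164,466),(293,466),(423,466),(545,466)],(240,75),3.8),.012,c)
for a,b,k in zip(n,f,'bryg'):print(k,(a+b)/2,np.linalg.norm(a-b),np.degrees(np.arctan2(*(b-a)[1::-1])))
e=cvt([(62,38),(676,38),(637,466)],(240,75),3.8);print(onz('wrist',e,.012,c))
P=cloud('wrist',z['d'],c)
for uv in [(88,300),(165,200),(560,250),(30,460),(165,440),(300,60)]:
    q=cvt([uv],(240,75),3.8)[0].round().astype(int);print(uv,P[q[1],q[0]])
E
```

```text
b [ 0.48610034 -0.38608353  0.012     ] 0.14702520719815862 9.714731586406907
r [ 0.47825541 -0.34058438  0.012     ] 0.14708004931499485 10.19607444248835
y [ 0.47024096 -0.29456898  0.012     ] 0.14726621331911843 10.620536322811343
g [ 0.46241846 -0.25012648  0.012     ] 0.14754991533847572 10.165249039834855
[[ 0.41937662 -0.43216621  0.012     ]
 [ 0.38353597 -0.22874677  0.012     ]
 [ 0.52927898 -0.20382614  0.012     ]]
(88, 300) [ 0.49574406 -0.40659778  0.09088566]
(165, 200) [ 0.46554073 -0.38932314  0.01198916]
(560, 250) [ 0.45717368 -0.274827    0.09300903]
(30, 460) [ 5.67889873e-01 -4.21990903e-01 -4.27548175e-04]
(165, 440) [ 0.54804394 -0.37518369  0.01398394]
(300, 60) [ 0.41242895 -0.35205417  0.01487498]
```

```bash
python3 - <<'E'
from h import *
a=np.radians(79);Rr=tool([np.cos(a),np.sin(a),0],[0,0,-1])
go([.42,.26,.32],Rr)
E
```

```text
go [1.6179, 0.0052, -0.0124] [0.001, 0.3448, -0.0003] |dist mm 647 deg 20.7
```

Call:
jog_arm --deltas '[[-0.3,[0.125,0,0],[0,0.05,0]],[-0.3,[0.25,0,0],[0,0.1,0]],[-0.3,[0.375,0,0],[0,0.15,0]],[-0.3,[0.5,0,0],[0,0.2,0]],[-0.3,[0.625,0,0],[0,0.25,0]]]'

```text
time_s: 1.8
eef_pos: [0.48, -0.1317, 0.323]
tool_rot: [-1.256, -1.139, 1.136]
wrist_force: [1.5, 0.8, 0.6]
width: 0.0308
```

```bash
python3 - <<'E'
from h import *
a=np.radians(79);Rr=tool([np.cos(a),np.sin(a),0],[0,0,-1])
go([.42,.26,.32],Rr)
E
```

```text
go [0.9601, 0.0068, 0.2443] [0.0026, 0.0907, 0.0] |dist mm 396 deg 5.4
```

Call:
jog_arm --deltas '[[-0.4,[0.12,0,0.03],[0,0.05,0]],[-0.4,[0.24,0,0.06],[0,0.09,0]],[-0.4,[0.36,0,0.09],[0,0.09,0]],[-0.4,[0.48,0,0.12],[0,0.09,0]],[-0.4,[0.6,0,0.15],[0,0.09,0]]]'

```text
time_s: 2.3
eef_pos: [0.4423, 0.1134, 0.3239]
tool_rot: [-1.297, -1.07, 1.063]
wrist_force: [0.7, 0.7, 1.2]
width: 0.0263
```

```bash
python3 - <<'E'
from h import *
a=np.radians(79);Rr=tool([np.cos(a),np.sin(a),0],[0,0,-1])
go([.42,.26,.32],Rr)
E
```

```text
go [0.3491, 0.0097, 0.1249] [0.0043, -0.0008, 0.0016] |dist mm 148 deg 0.3
```

Call:
jog_arm --deltas '[[-0.4,[0.12,0,0.04],[0,0,0]],[-0.4,[0.24,0,0.08],[0,0,0]],[-0.4,[0.35,0,0.12],[0,0,0]],[-0.4,[0.35,0,0.12],[0,0,0]],[-0.4,[0.35,0,0.12],[0,0,0]]]'

```text
time_s: 2.8
eef_pos: [0.4215, 0.2596, 0.3241]
tool_rot: [-1.297, -1.071, 1.063]
wrist_force: [0.4, -1.4, -0.4]
width: 0.0264
```

```bash
python3 - <<'E'
from h import *
p,d,c=snap('wrist','w2.png');np.savez('w2.npz',p=p,d=d,c=np.array(c,dtype=object))
print(status.get_state()['eef_pos'])
E
```

```text
[0.421754   0.25883414 0.32424462]
```

View pics/w2.png

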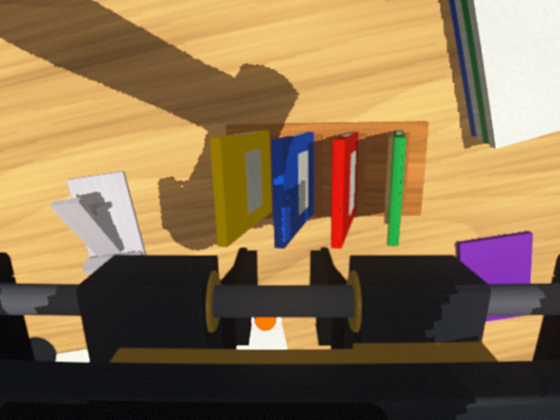

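```bash
python3 - <<'E'
from h import *
p=np.load('w2.npz',allow_pickle=True)['p']
cv2.imwrite('pics/w2c.png',cv2.resize(p[115:255,200:440],None,fx=3.3,fy=3.3,interpolation=cv2.INTER_CUBIC))
E
```

```text
(no output)
```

View pics/w2c.png

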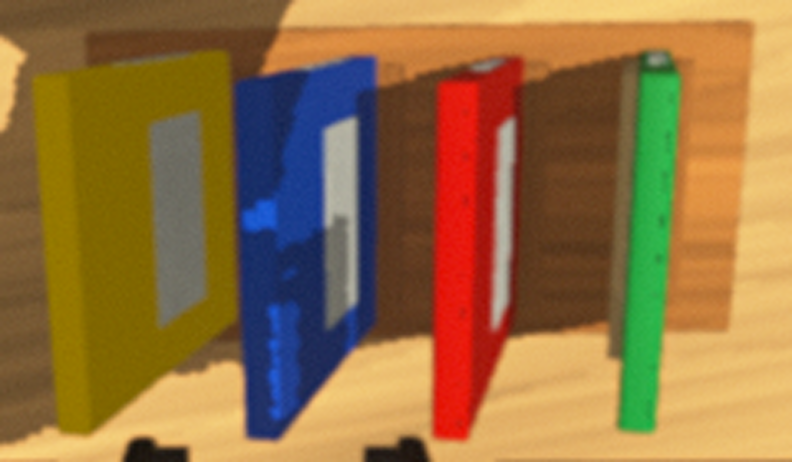

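```bash
python3 - <<'E'
from h import *
z=np.load('w2.npz',allow_pickle=True);c=tuple(z['c']);ct=cam('top');cs=cam('side')
W=dict(y=[(35,76),(72,76),(62,432),(90,434)],b=[(236,82),(275,76),(248,436),(281,440)],r=[(438,80),(478,78),(434,437),(470,440)],g=[(640,72),(680,74),(619,430),(655,432)])
T=cvt([(208,108),(230,114),(170,303),(188,307), (312,130),(333,132),(274,322),(292,326),(416,152),(437,154),(374,346),(396,351),(516,180),(542,182),(480,377),(502,380)],(130,215),5)
S=cvt([(165,118),(333,125),(145,160),(316,168),(117,207),(295,215),(85,258),(270,264)],(170,120),5)
P=cloud('wrist',z['d'],c)
for i,k in enumerate('grby'):
    w=cvt(W[k],(200,115),3.3);e=onz('wrist',w,.152,c);n=e[:2].mean(0);f=e[2:].mean(0)
    print(k,e.mean(0),'len',np.linalg.norm(f-n),np.degrees(np.arctan2(*(f-n)[1::-1])))
    t=T[4*i:4*i+4];s=S[2*i:2*i+2]
    print('  tri n,f',tri([('wrist',w[:2].mean(0),c),('top',t[2:].mean(0),ct),('side',s[0],cs)]),tri([('wrist',w[2:].mean(0),c),('top',t[:2].mean(0),ct),('side',s[1],cs)]))
    m=w.mean(0).round().astype(int);print('  depth',np.nanmedian(P[m[1]-3:m[1]+4,m[0]-1:m[0]+2].reshape(-1,3),0))
b=onz('wrist',cvt([(86,33),(753,22),(727,331)],(200,115),3.3),.012,c);print(b)
E
```

```text
g [0.44193461 0.36758656 0.152     ] len 0.10845724788465563 -9.677241166670969
  tri n,f (array([0.39064755, 0.37688248, 0.14916345]), [0.001951026317491991, 0.001098370091512769, 0.001903795288798569]) (array([0.49840796, 0.36000927, 0.14787315]), [0.0011512265666684524, 0.001136790575270524, 0.002232756581587446])
  depth [0.4396204  0.36763285 0.15179069]
r [0.43307747 0.31086746 0.152     ] len 0.10888379930439293 -9.556660628203161
  tri n,f (array([0.38233175, 0.31961941, 0.14973819]), [0.0027855438441815542, 0.0012626601521150136, 0.0027893016914964054]) (array([0.4892663 , 0.3023803 , 0.14873628]), [0.0010838358173621272, 0.0012120923532229879, 0.0022703915680424448])
  depth [0.43089091 0.31168484 0.15191   ]
b [0.42200429 0.25432724 0.152     ] len 0.10858358608025821 -9.807481620711432
  tri n,f (array([0.37103825, 0.26321335, 0.14905379]), [0.0023592607649195324, 0.0008337517695567699, 0.002412512960051577]) (array([0.47848862, 0.24493156, 0.14871628]), [0.0016261067735997869, 0.0007314300355179917, 0.0023018450096519262])
  depth [0.41960046 0.25432082 0.15198835]
y [0.4097398  0.19798648 0.152     ] len 0.10789043627357332 -10.265618869041548
  tri n,f (array([0.35807116, 0.20593158, 0.14818602]), [0.0015869691082139033, 0.002029993818051248, 0.0026889889888768]) (array([0.46552646, 0.1880565 , 0.14956547]), [0.0018170583104973256, 0.0012636904865100528, 0.0030656795708924344])
  depth [0.40770678 0.19808052 0.15196322]
[[0.34657375 0.19685845 0.012     ]
 [0.39251099 0.45915665 0.012     ]
 [0.51918455 0.43726402 0.012     ]]
```

```bash
cat >> h.py <<'E'
def rotz(a):return R.from_euler('z',a,degrees=True)
rY=np.array([np.sin(np.radians(10)),np.cos(np.radians(10)),0])
CZ=np.cos(.3)*np.array([0,0,1])-np.sin(.3)*rY
RK=tool(rY,-CZ)
TOP=dict(g=(.4425,.3672,.151),r=(.4338,.3105,.151),b=(.4230,.2540,.151),y=(.411,.1970,.151))
SL=dict(g=(.4633,-.2502,.012),y=(.4716,-.2948,.012),r=(.4793,-.3407,.012),b=(.4874,-.3861,.012))
sY=np.array([-np.sin(np.radians(9.9)),np.cos(np.radians(9.9)),0])
RS=tool(sY,[0,0,-1])
E
python3 - <<'E'
from h import *
t=np.array(TOP['y'])
for k in (30,-10,-41):go(t+k*.001*CZ,RK);print((t+k*.001*CZ).round(4))
E
```

```text
go [-0.1797, 0.3611, -0.002] [0.0072, -0.0173, -0.2848] |dist mm 161 deg 17.1
[0.4095 0.1883 0.1797]
go [-0.1503, 0.4567, -0.001] [0.0072, -0.0173, -0.2848] |dist mm 192 deg 17.1
[0.4115 0.1999 0.1414]
go [-0.1276, 0.5308, -0.0002] [0.0072, -0.0173, -0.2848] |dist mm 218 deg 17.1
[0.4131 0.2089 0.1118]
```

Call:
jog_arm --deltas '[[-0.3,[-0.05,0.08,0],[0,-0.01,-0.1]],[-0.3,[-0.1,0.18,0],[0.007,-0.017,-0.2]],[-0.3,[-0.15,0.27,0],[0.007,-0.017,-0.285]],[-0.3,[-0.18,0.361,-0.002],[0.007,-0.017,-0.285]],[-0.3,[-0.18,0.361,-0.002],[0.007,-0.017,-0.285]]]'

```text
time_s: 3.35
eef_pos: [0.4063, 0.1831, 0.176]
tool_rot: [-1.085, -1.215, 0.854]
wrist_force: [0.4, -1.0, -0.6]
width: 0.0303
```

```bash
python3 - <<'E'
from h import *
p,d,c=snap('wrist','w3.png')
t=np.array(TOP['y'])
for k in (30,-10,-41):go(t+k*.001*CZ,RK)
# project case outline expected
print(proj('wrist',[t+s*.055*np.cross(rY,[0,0,1]) for s in (1,-1)],c))
E
```

```text
go [0.0076, 0.0008, 0.0001] [-0.0002, -0.0046, -0.0022] |dist mm 3 deg 0.3
go [0.0078, 0.1008, 0.0001] [-0.0002, -0.0046, -0.0022] |dist mm 40 deg 0.3
go [0.008, 0.1783, 0.0001] [-0.0002, -0.0046, -0.0022] |dist mm 71 deg 0.3
[[295.49388147 334.15130234]
 [295.6628411  156.8902803 ]]
```

View pics/w3.png

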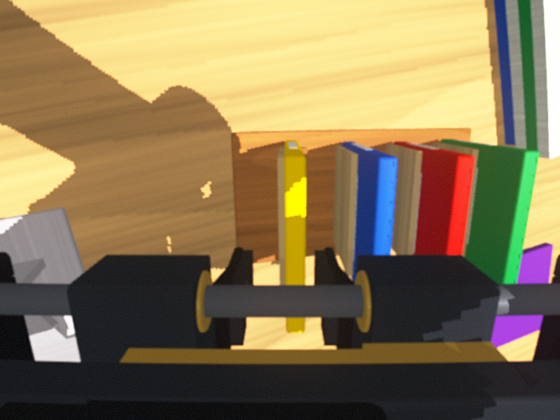

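Call:
jog_arm --deltas '[[-0.3,[0.008,0.03,0.003],[0,-0.005,0]],[-0.3,[0.008,0.08,0.003],[0,-0.005,0]],[-0.3,[0.008,0.13,0.003],[0,-0.005,0]],[-0.3,[0.008,0.178,0.003],[0,-0.005,0]],[-0.3,[0.008,0.178,0.003],[0,-0.005,0]]]' --force 20

```text
time_s: 3.9
eef_pos: [0.4118, 0.2103, 0.111]
tool_rot: [-1.083, -1.226, 0.858]
wrist_force: [0.0, 0.6, 0.5]
width: 0.0303
```

Call:
jog_arm --deltas '[[-1,[0,0,0],[0,0,0]],[-1,[0,0,0],[0,0,0]],[-1,[0,0,0],[0,0,0]],[-1,[0,0,0],[0,0,0]],[-1,[0,0,0],[0,0,0]]]' --force 20

```text
time_s: 4.4
eef_pos: [0.4123, 0.2106, 0.1121]
tool_rot: [-1.083, -1.228, 0.856]
wrist_force: [-1.5, 0.1, 5.1]
width: 0.0118
```

Call:
jog_arm --deltas '[[-1,[0,-0.05,0],[0,0,0]],[-1,[0,-0.12,0],[0,0,0]],[-1,[0,-0.22,0],[0,0,0]],[-1,[0,-0.32,0],[0,0,0]],[-1,[0,-0.42,0],[0,0,0]]]'

```text
time_s: 4.9
eef_pos: [0.403, 0.161, 0.2737]
tool_rot: [-1.083, -1.227, 0.857]
wrist_force: [0.9, 0.1, -1.6]
width: 0.0117
```

```bash
python3 - <<'E'
from h import *
t=np.array(SL['y']);go(t+[0,0,.288],RS);go([.44,-.05,.30],RS)
E
```

```text
go [-1.026, -0.3831, -0.3645] [0.0482, -0.3273, 0.281] |dist mm 462 deg 26.0
go [-0.4625, -0.2104, -0.1817] [0.0482, -0.3273, 0.281] |dist mm 216 deg 26.0
```

Call:
jog_arm --deltas '[[-1,[-0.09,-0.04,-0.035],[0.01,-0.07,0.06]],[-1,[-0.18,-0.08,-0.07],[0.02,-0.14,0.12]],[-1,[-0.27,-0.12,-0.105],[0.03,-0.2,0.18]],[-1,[-0.37,-0.165,-0.14],[0.04,-0.27,0.24]],[-1,[-0.46,-0.21,-0.18],[0.048,-0.327,0.281]]]'

```text
time_s: 5.4
eef_pos: [0.4389, -0.0506, 0.2999]
tool_rot: [-1.121, -1.335, 1.339]
wrist_force: [0.6, 0.3, -1.1]
width: 0.0117
```

```bash
python3 - <<'E'
from h import *
t=np.array(SL['y']);go(t+[0,0,.288],RS)
E
```

```text
go [-0.6155, 0.0008, 0.026] [-0.0017, 0.0024, -0.0016] |dist mm 246 deg 0.2
```

Call:
jog_arm --deltas '[[-1,[-0.12,0,0.005],[0,0,0]],[-1,[-0.24,0,0.01],[0,0,0]],[-1,[-0.36,0,0.015],[0,0,0]],[-1,[-0.48,0,0.02],[0,0,0]],[-1,[-0.615,0.001,0.026],[-0.002,0.002,-0.002]]]'

```text
time_s: 5.9
eef_pos: [0.4706, -0.2924, 0.2994]
tool_rot: [-1.121, -1.336, 1.335]
wrist_force: [1.3, 0.4, -2.1]
width: 0.0117
```

Call:
jog_arm --deltas '[[-1,[0,0,0],[0,0,0]],[-1,[0,0.03,0],[0,0,0]],[-1,[0,0.06,0],[0,0,0]],[-1,[0,0.1,0],[0,0,0]],[-1,[0,0.1,0],[0,0,0]]]'

```text
time_s: 6.4
eef_pos: [0.4689, -0.29, 0.2562]
tool_rot: [-1.114, -1.335, 1.336]
wrist_force: [-1.0, 0.7, -1.7]
width: 0.0117
```

```bash
python3 - <<'E'
from h import *
p,d,c=snap('wrist','w4.png')
t=np.array(SL['y'])
go(t+[0,0,.205],RS);go(t+[0,0,.099],RS)
E
```

```text
go [-0.0113, 0.1022, -0.0031] [-0.003, 0.0021, 0.003] |dist mm 41 deg 0.3
go [-0.0121, 0.3672, -0.0039] [-0.003, 0.0021, 0.003] |dist mm 147 deg 0.3
```

View pics/w4.png

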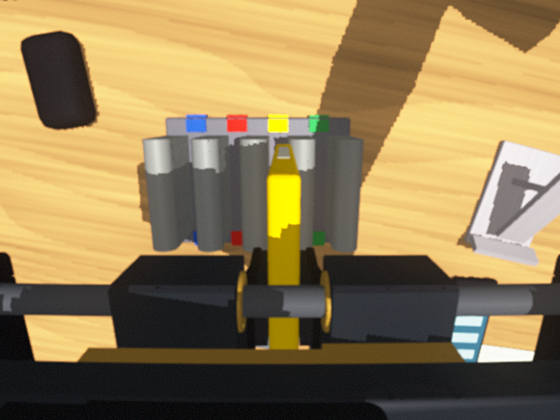

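Call:
jog_arm --deltas '[[-1,[-0.005,0.03,-0.002],[-0.003,0.002,0.003]],[-1,[-0.0115,0.06,-0.003],[-0.003,0.002,0.003]],[-1,[-0.0115,0.102,-0.003],[-0.003,0.002,0.003]],[-1,[-0.0115,0.102,-0.003],[-0.003,0.002,0.003]],[-1,[-0.0115,0.102,-0.003],[-0.003,0.002,0.003]]]'

```text
time_s: 6.95
eef_pos: [0.4717, -0.2948, 0.2174]
tool_rot: [-1.122, -1.336, 1.336]
wrist_force: [0.3, -0.1, -1.1]
width: 0.012
```

```bash
python3 - <<'E'
from h import *
p,d,c=snap('wrist','w5.png',(130,80,400,330),2.9)
t=np.array(SL['y'])
go(t+[0,0,.205],RS);go(t+[0,0,.099],RS)
E
```

```text
go [0.0008, 0.0024, 0.0011] [0.0009, 0.0007, -0.001] |dist mm 1 deg 0.1
go [0.001, 0.2674, 0.0014] [0.0009, 0.0007, -0.001] |dist mm 107 deg 0.1
```

View pics/w5.png

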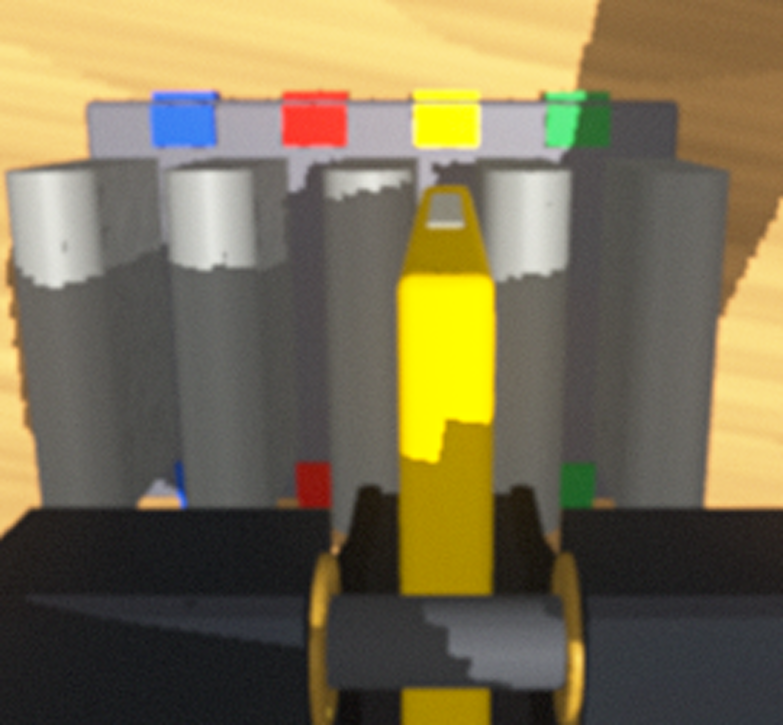

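Call:
jog_arm --deltas '[[-1,[0.001,0.05,0.001],[0,0,0]],[-1,[0.001,0.11,0.001],[0,0,0]],[-1,[0.001,0.17,0.001],[0,0,0]],[-1,[0.001,0.22,0.001],[0,0,0]],[-1,[0.001,0.25,0.001],[0,0,0]]]'

```text
time_s: 7.5
eef_pos: [0.4717, -0.2948, 0.1174]
tool_rot: [-1.123, -1.336, 1.336]
wrist_force: [0.1, -0.1, -1.5]
width: 0.0118
```

```bash
python3 - <<'E'
from h import *
t=np.array(SL['y'])
go(t+[0,0,.099],RS);print(status.get_state()['wrist_force'])
E
```

```text
go [0.0, 0.016, 0.0004] [0.0005, 0.0008, -0.0009] |dist mm 6 deg 0.1
[ 0.06389967 -0.05947214 -1.50629784]
```

Call:
jog_arm --deltas '[[-1,[0,0.008,0],[0,0,0]],[-1,[0,0.013,0],[0,0,0]],[-1,[0,0.018,0],[0,0,0]],[-1,[0,0.021,0],[0,0,0]],[-1,[0,0.021,0],[0,0,0]]]'

```text
time_s: 8.0
eef_pos: [0.4725, -0.295, 0.1102]
tool_rot: [-1.125, -1.337, 1.337]
wrist_force: [-0.0, -0.3, 2.4]
width: 0.0114
```

Call:
jog_arm --deltas '[[-0.4,[0,0,0],[0,0,0]],[-0.4,[0,0,0],[0,0,0]],[-0.4,[0,0,0],[0,0,0]],[-0.35,[0,-0.06,0],[0,0,0]],[-0.3,[0,-0.16,0],[0,0,0]]]'

```text
time_s: 8.5
eef_pos: [0.4704, -0.2942, 0.172]
tool_rot: [-1.118, -1.333, 1.337]
wrist_force: [1.2, -0.1, 0.5]
width: 0.0288
```

Call:
jog_arm --deltas '[[-0.3,[0.05,-0.11,0],[0,0,0]],[-0.3,[0.1,-0.22,0],[0,0,0]],[-0.3,[0.2,-0.27,0],[0,0,0]],[-0.3,[0.32,-0.27,0],[0,0,0]],[-0.3,[0.44,-0.27,0],[0,0,0]]]'

```text
time_s: 9.0
eef_pos: [0.4402, -0.1196, 0.2811]
tool_rot: [-1.12, -1.334, 1.334]
wrist_force: [1.8, 0.6, -0.2]
width: 0.0305
```

```bash
python3 - <<'E'
from h import *
p,d,c=snap('side','s1.png')
t=np.array(TOP['b'])
go([.44,0.0,.29],RK);go(t+.12*CZ,RK)
E
```

```text
go [0.2817, -0.0216, -0.0539] [-0.0529, 0.3333, -0.2797] |dist mm 115 deg 26.3
go [0.8308, 0.0416, -0.0937] [-0.0529, 0.3333, -0.2797] |dist mm 335 deg 26.3
```

View pics/s1.png

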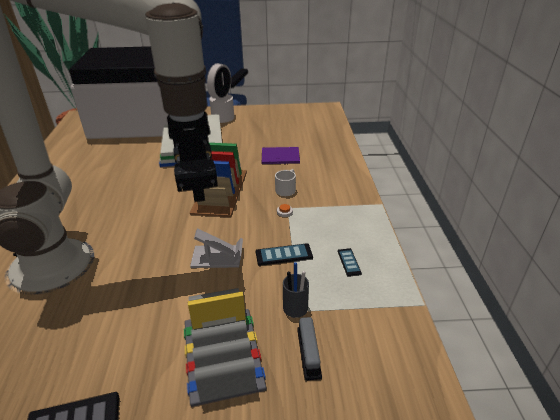

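Call:
jog_arm --deltas '[[-0.3,[0.1,0,-0.01],[-0.01,0.05,-0.05]],[-0.3,[0.2,0.005,-0.02],[-0.02,0.12,-0.1]],[-0.3,[0.32,0.01,-0.03],[-0.03,0.2,-0.16]],[-0.3,[0.44,0.015,-0.045],[-0.04,0.27,-0.22]],[-0.3,[0.56,0.02,-0.06],[-0.053,0.333,-0.28]]]'

```text
time_s: 9.55
eef_pos: [0.4226, 0.1119, 0.2742]
tool_rot: [-1.082, -1.228, 0.848]
wrist_force: [1.1, 0.0, 0.6]
width: 0.0307
```

```bash
python3 - <<'E'
from h import *
t=np.array(TOP['b'])
go(t+.03*CZ,RK)
E
```

```text
go [0.2422, 0.3234, 0.0617] [0.0009, -0.0026, 0.0033] |dist mm 163 deg 0.3
```

Call:
jog_arm --deltas '[[-0.3,[0.12,0.03,0.03],[0,0,0]],[-0.3,[0.2,0.1,0.062],[0,0,0]],[-0.3,[0.242,0.2,0.062],[0,-0.002,0.003]],[-0.3,[0.242,0.3,0.062],[0,-0.002,0.003]],[-0.3,[0.242,0.323,0.062],[0,-0.002,0.003]]]'

```text
time_s: 10.05
eef_pos: [0.4188, 0.2448, 0.1756]
tool_rot: [-1.082, -1.221, 0.86]
wrist_force: [0.7, -0.7, -0.7]
width: 0.0305
```

```bash
python3 - <<'E'
from h import *
p,d,c=snap('wrist','w6.png',(130,80,430,340),2.6)
t=np.array(TOP['b'])
print((proj('wrist',[t+s*.055*np.cross(rY,[0,0,1]) for s in (1,-1)],c)-[130,80])*2.6)
go(t-.041*CZ,RK)
E
```

```text
[[410.27853731 667.03874502]
 [411.59238302 203.08966056]]
go [0.0058, 0.17, -0.0052] [-0.0041, -0.0012, -0.005] |dist mm 68 deg 0.4
```

View pics/w6.png

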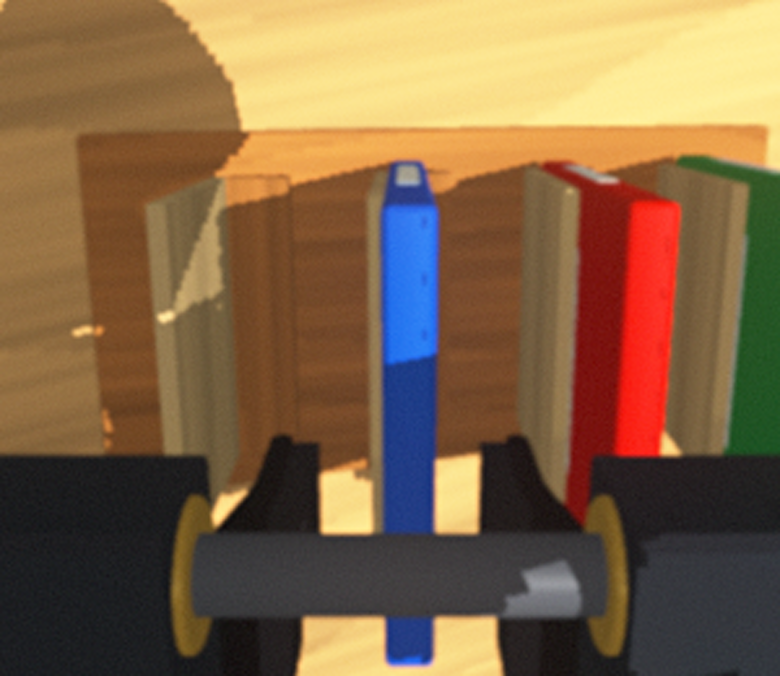

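Call:
jog_arm --deltas '[[-0.3,[0.006,0.03,-0.005],[-0.004,-0.001,-0.005]],[-0.3,[0.006,0.08,-0.005],[-0.004,-0.001,-0.005]],[-0.3,[0.006,0.13,-0.005],[-0.004,-0.001,-0.005]],[-0.3,[0.006,0.17,-0.005],[-0.004,-0.001,-0.005]],[-0.3,[0.006,0.17,-0.005],[-0.004,-0.001,-0.005]]]'

```text
time_s: 10.6
eef_pos: [0.4253, 0.2654, 0.1117]
tool_rot: [-1.083, -1.226, 0.853]
wrist_force: [0.7, 0.0, 0.6]
width: 0.0301
```

Call:
jog_arm --deltas '[[-1,[0,0,0],[0,0,0]],[-1,[0,0,0],[0,0,0]],[-1,[0,0,0],[0,0,0]],[-1,[0,0,0],[0,0,0]],[-1,[0,0,0],[0,0,0]]]'

```text
time_s: 11.1
eef_pos: [0.4259, 0.2655, 0.113]
tool_rot: [-1.083, -1.228, 0.853]
wrist_force: [-0.5, -2.5, 6.6]
width: 0.0118
```

Call:
jog_arm --deltas '[[-1,[0,-0.05,0],[0,0,0]],[-1,[0,-0.12,0],[0,0,0]],[-1,[0,-0.22,0],[0,0,0]],[-1,[0,-0.32,0],[0,0,0]],[-1,[0,-0.42,0],[0,0,0]]]'

```text
time_s: 11.6
eef_pos: [0.4162, 0.2158, 0.2745]
tool_rot: [-1.083, -1.227, 0.854]
wrist_force: [0.3, 0.2, -2.0]
width: 0.012
```

```bash
python3 - <<'E'
from h import *
go([.45,-.05,.30],RS)
go([.475,-.25,.30],RS)
go(np.array(SL['b'])+[0,0,.205],RS)
E
```

```text
go [-0.5926, -0.2495, -0.1986] [0.0493, -0.3293, 0.2829] |dist mm 269 deg 26.2
go [-1.0527, -0.3914, -0.347] [0.0493, -0.3293, 0.2829] |dist mm 470 deg 26.2
go [-1.4289, -0.2903, -0.4367] [0.0493, -0.3293, 0.2829] |dist mm 609 deg 26.2
```

Call:
jog_arm --deltas '[[-1,[-0.11,-0.05,-0.04],[0.01,-0.07,0.06]],[-1,[-0.22,-0.1,-0.08],[0.02,-0.14,0.12]],[-1,[-0.33,-0.145,-0.12],[0.03,-0.2,0.18]],[-1,[-0.44,-0.19,-0.155],[0.04,-0.27,0.24]],[-1,[-0.55,-0.24,-0.19],[0.049,-0.329,0.283]]]'

```text
time_s: 12.1
eef_pos: [0.449, -0.0313, 0.3008]
tool_rot: [-1.121, -1.335, 1.339]
wrist_force: [0.4, 0.5, -1.1]
width: 0.0119
```

```bash
python3 - <<'E'
from h import *
go(np.array(SL['b'])+[0,0,.288],RS)
E
```

```text
go [-0.8902, 0.0035, 0.0603] [-0.0015, 0.0027, -0.0016] |dist mm 357 deg 0.2
```

Call:
jog_arm --deltas '[[-1,[-0.12,0,0.01],[0,0,0]],[-1,[-0.24,0,0.02],[0,0,0]],[-1,[-0.36,0,0.03],[0,0,0]],[-1,[-0.48,0,0.035],[0,0,0]],[-1,[-0.6,0,0.045],[0,0,0]]]'

```text
time_s: 12.6
eef_pos: [0.4728, -0.2725, 0.3007]
tool_rot: [-1.12, -1.335, 1.339]
wrist_force: [1.7, 1.3, -1.0]
width: 0.0119
```

```bash
python3 - <<'E'
from h import *
go(np.array(SL['b'])+[0,0,.288],RS)
go(np.array(SL['b'])+[0,0,.205],RS)
E
```

```text
go [-0.2861, 0.002, 0.0137] [-0.0018, 0.0025, -0.0008] |dist mm 115 deg 0.2
go [-0.2859, 0.2095, 0.0133] [-0.0018, 0.0025, -0.0008] |dist mm 142 deg 0.2
```

Call:
jog_arm --deltas '[[-1,[-0.1,0,0.005],[0,0,0]],[-1,[-0.2,0,0.01],[0,0,0]],[-1,[-0.286,0.02,0.013],[-0.002,0.002,0]],[-1,[-0.286,0.1,0.013],[-0.002,0.002,0]],[-1,[-0.286,0.19,0.013],[-0.002,0.002,0]]]'

```text
time_s: 13.1
eef_pos: [0.4877, -0.3874, 0.2238]
tool_rot: [-1.126, -1.335, 1.334]
wrist_force: [1.5, -0.1, -2.5]
width: 0.0116
```

Call:
jog_arm --deltas '[[-1,[0,0,0],[0,0,0]],[-1,[0,0,0],[0,0,0]],[-1,[0,0,0],[0,0,0]],[-1,[0,0,0],[0,0,0]],[-1,[0,0,0],[0,0,0]]]'

```text
time_s: 13.6
eef_pos: [0.4883, -0.3874, 0.2255]
tool_rot: [-1.128, -1.337, 1.334]
wrist_force: [-0.1, 0.6, -0.9]
width: 0.0118
```

```bash
python3 - <<'E'
from h import *
p,d,c=snap('wrist','w7.png',(130,80,430,340),2.6)
go(np.array(SL['b'])+[0,0,.205],RS)
go(np.array(SL['b'])+[0,0,.099],RS)
E
```

```text
go [0.0035, 0.0205, 0.0014] [0.0036, -0.0014, -0.0025] |dist mm 8 deg 0.3
go [0.0042, 0.2855, 0.0024] [0.0036, -0.0014, -0.0025] |dist mm 114 deg 0.3
```

View pics/w7.png

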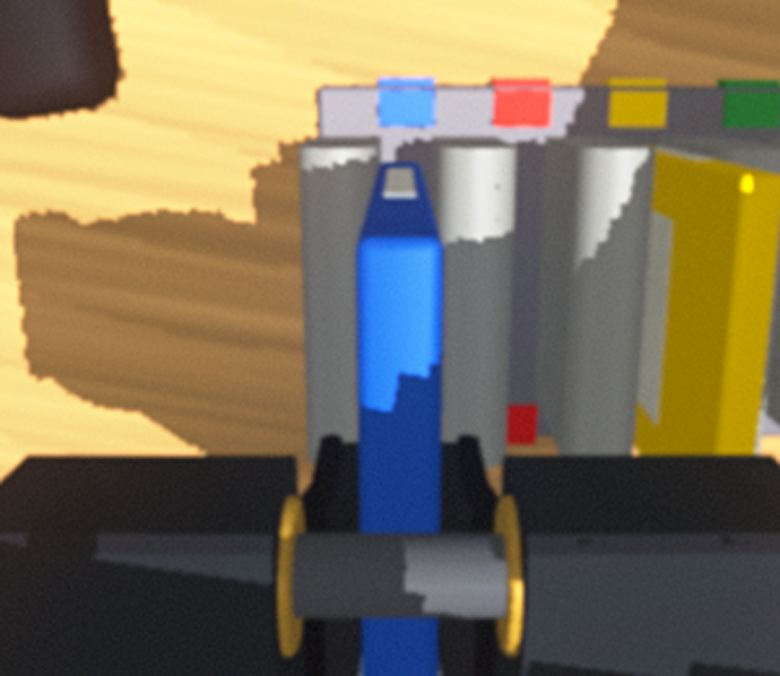

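Call:
jog_arm --deltas '[[-1,[0.0045,0.02,0.002],[0.003,-0.001,-0.002]],[-1,[0.0045,0.06,0.002],[0.003,-0.001,-0.002]],[-1,[0.0045,0.13,0.002],[0.003,-0.001,-0.002]],[-1,[0.0045,0.2,0.002],[0.003,-0.001,-0.002]],[-1,[0.0045,0.25,0.002],[0.003,-0.001,-0.002]]]'

```text
time_s: 14.15
eef_pos: [0.4865, -0.3852, 0.1229]
tool_rot: [-1.121, -1.334, 1.335]
wrist_force: [0.5, -0.8, -2.4]
width: 0.0117
```

```bash
python3 - <<'E'
from h import *
go(np.array(SL['b'])+[0,0,.099],RS)
E
```

```text
go [-0.0027, 0.0298, -0.0018] [-0.0012, -0.0006, 0.0013] |dist mm 12 deg 0.1
```

Call:
jog_arm --deltas '[[-1,[-0.002,0.012,-0.001],[0,0,0]],[-1,[-0.002,0.022,-0.001],[0,0,0]],[-1,[-0.002,0.028,-0.001],[0,0,0]],[-1,[-0.002,0.034,-0.001],[0,0,0]],[-1,[-0.002,0.034,-0.001],[0,0,0]]]'

```text
time_s: 14.65
eef_pos: [0.4877, -0.3865, 0.1115]
tool_rot: [-1.124, -1.336, 1.336]
wrist_force: [-1.6, 0.1, 3.5]
width: 0.0124
```

Call:
jog_arm --deltas '[[-0.4,[0,0,0],[0,0,0]],[-0.4,[0,0,0],[0,0,0]],[-0.4,[0,0,0],[0,0,0]],[-0.35,[0,-0.06,0],[0,0,0]],[-0.3,[0,-0.16,0],[0,0,0]]]'

```text
time_s: 15.15
eef_pos: [0.486, -0.3853, 0.1729]
tool_rot: [-1.116, -1.333, 1.335]
wrist_force: [1.2, -0.5, 0.1]
width: 0.0288
```

Call:
jog_arm --deltas '[[-0.3,[0.03,-0.11,-0.005],[0,0,0]],[-0.3,[0.12,-0.22,-0.02],[0,0,0]],[-0.3,[0.24,-0.27,-0.03],[0,0,0]],[-0.3,[0.36,-0.27,-0.04],[0,0,0]],[-0.3,[0.48,-0.27,-0.05],[0,0,0]]]'

```text
time_s: 15.65
eef_pos: [0.4738, -0.1958, 0.2827]
tool_rot: [-1.119, -1.334, 1.333]
wrist_force: [0.8, 0.0, 0.1]
width: 0.0304
```

```bash
python3 - <<'E'
from h import *
t=np.array(TOP['r'])
go([.44,0.05,.28],RK);go(t+.1*CZ,RK)
E
```

```text
go [0.62, 0.0088, -0.0214] [-0.0521, 0.3274, -0.2807] |dist mm 248 deg 26.1
go [1.1946, 0.0943, -0.0923] [-0.0521, 0.3274, -0.2807] |dist mm 481 deg 26.1
```

Call:
jog_arm --deltas '[[-0.3,[0.12,0,-0.01],[-0.01,0.06,-0.05]],[-0.3,[0.24,0.005,-0.01],[-0.02,0.12,-0.1]],[-0.3,[0.36,0.005,-0.02],[-0.03,0.2,-0.16]],[-0.3,[0.48,0.01,-0.02],[-0.04,0.27,-0.22]],[-0.3,[0.6,0.01,-0.02],[-0.052,0.327,-0.28]]]'

```text
time_s: 16.15
eef_pos: [0.4404, 0.0439, 0.2795]
tool_rot: [-1.082, -1.227, 0.85]
wrist_force: [0.6, 1.1, 0.7]
width: 0.0307
```

```bash
python3 - <<'E'
from h import *
t=np.array(TOP['r'])
go(t+.1*CZ,RK);go(t+.03*CZ,RK)
E
```

```text
go [0.5284, 0.2511, 0.1335] [0.0003, -0.0024, 0.002] |dist mm 240 deg 0.2
go [0.528, 0.4261, 0.1335] [0.0003, -0.0024, 0.002] |dist mm 277 deg 0.2
```

Call:
jog_arm --deltas '[[-0.3,[0.11,0.05,0.03],[0,0,0]],[-0.3,[0.22,0.1,0.06],[0,0,0]],[-0.3,[0.33,0.15,0.09],[0,0,0]],[-0.3,[0.43,0.2,0.115],[0,0,0]],[-0.3,[0.528,0.251,0.1335],[0,-0.002,0.002]]]'

```text
time_s: 16.65
eef_pos: [0.4279, 0.2833, 0.2468]
tool_rot: [-1.082, -1.229, 0.852]
wrist_force: [1.3, 0.5, 0.6]
width: 0.0302
```

Call:
jog_arm --deltas '[[-0.3,[0,0,0],[0,0,0]],[-0.3,[0,0.06,0],[0,0,0]],[-0.3,[0,0.12,0],[0,0,0]],[-0.3,[0,0.165,0],[0,0,0]],[-0.3,[0,0.165,0],[0,0,0]]]'

```text
time_s: 17.15
eef_pos: [0.4301, 0.3016, 0.1812]
tool_rot: [-1.083, -1.225, 0.857]
wrist_force: [0.1, -0.4, -0.0]
width: 0.0303
```

```bash
python3 - <<'E'
from h import *
p,d,c=snap('wrist','w8.png',(130,80,430,340),2.6)
t=np.array(TOP['r'])
print((proj('wrist',[t+s*.055*np.cross(rY,[0,0,1]) for s in (1,-1)],c)-[130,80])*2.6)
go(t-.041*CZ,RK)
E
```

```text
[[401.50913741 651.87956946]
 [401.75325251 197.81326777]]
go [-0.0022, 0.1854, -0.0033] [-0.0005, 0.0005, -0.0011] |dist mm 74 deg 0.1
```

View pics/w8.png

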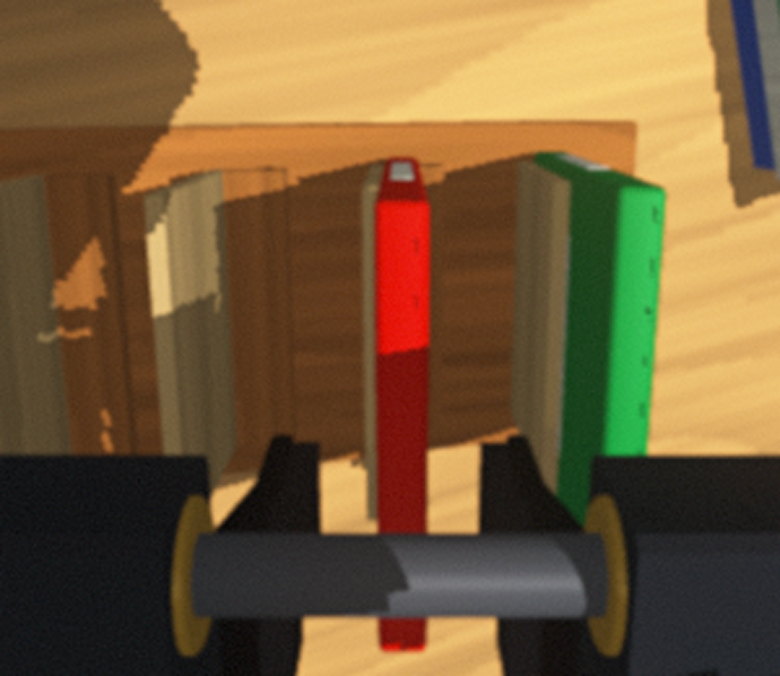

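Call:
jog_arm --deltas '[[-0.3,[-0.001,0.04,-0.003],[0,0,0]],[-0.3,[-0.001,0.09,-0.003],[0,0,0]],[-0.3,[-0.001,0.14,-0.003],[0,0,0]],[-0.3,[-0.001,0.185,-0.003],[0,0,0]],[-0.3,[-0.001,0.185,-0.003],[0,0,0]]]'

```text
time_s: 17.7
eef_pos: [0.4356, 0.3224, 0.1113]
tool_rot: [-1.083, -1.225, 0.856]
wrist_force: [-0.6, 0.1, 0.5]
width: 0.0301
```

Call:
jog_arm --deltas '[[-1,[0,0,0],[0,0,0]],[-1,[0,0,0],[0,0,0]],[-1,[0,0,0],[0,0,0]],[-1,[0,0,0],[0,0,0]],[-1,[0,0,0],[0,0,0]]]'

```text
time_s: 18.2
eef_pos: [0.4361, 0.3227, 0.1127]
tool_rot: [-1.083, -1.228, 0.855]
wrist_force: [-0.5, -1.5, 6.8]
width: 0.0118
```

Call:
jog_arm --deltas '[[-1,[0,-0.05,0],[0,0,0]],[-1,[0,-0.12,0],[0,0,0]],[-1,[0,-0.22,0],[0,0,0]],[-1,[0,-0.32,0],[0,0,0]],[-1,[0,-0.42,0],[0,0,0]]]'

```text
time_s: 18.7
eef_pos: [0.4268, 0.2731, 0.2741]
tool_rot: [-1.083, -1.226, 0.856]
wrist_force: [1.5, 0.8, -1.5]
width: 0.0121
```

```bash
python3 - <<'E'
from h import *
go([.45,.02,.30],RS)
E
```

```text
go [-0.5672, -0.2419, -0.1664] [0.048, -0.3286, 0.2816] |dist mm 255 deg 26.1
```

Call:
jog_arm --deltas '[[-1,[-0.11,-0.05,-0.033],[0.01,-0.07,0.06]],[-1,[-0.22,-0.1,-0.066],[0.02,-0.14,0.12]],[-1,[-0.33,-0.145,-0.1],[0.03,-0.2,0.18]],[-1,[-0.44,-0.19,-0.133],[0.04,-0.27,0.24]],[-1,[-0.56,-0.24,-0.166],[0.048,-0.329,0.282]]]'

```text
time_s: 19.2
eef_pos: [0.4498, 0.0248, 0.2996]
tool_rot: [-1.121, -1.336, 1.34]
wrist_force: [0.1, -0.1, -1.4]
width: 0.0117
```

```bash
python3 - <<'E'
from h import *
go(np.array(SL['r'])+[0,0,.288],RS)
E
```

```text
go [-0.9126, 0.0013, 0.0878] [-0.0014, 0.0035, -0.0022] |dist mm 367 deg 0.3
```

Call:
jog_arm --deltas '[[-1,[-0.12,0,0.01],[0,0,0]],[-1,[-0.24,0,0.025],[0,0,0]],[-1,[-0.36,0,0.035],[0,0,0]],[-1,[-0.48,0,0.047],[0,0,0]],[-1,[-0.6,0,0.06],[0,0,0]]]'

```text
time_s: 19.7
eef_pos: [0.4677, -0.2174, 0.2998]
tool_rot: [-1.121, -1.336, 1.34]
wrist_force: [0.9, 0.4, -1.2]
width: 0.0117
```

```bash
python3 - <<'E'
from h import *
go(np.array(SL['r'])+[0,0,.288],RS)
E
```

```text
go [-0.3085, -0.0, 0.0254] [-0.0019, 0.0033, -0.0015] |dist mm 124 deg 0.2
```

Call:
jog_arm --deltas '[[-1,[-0.1,0,0.008],[0,0,0]],[-1,[-0.2,0,0.016],[0,0,0]],[-1,[-0.308,0,0.0255],[-0.002,0.003,-0.001]],[-1,[-0.308,0,0.0255],[-0.002,0.003,-0.001]],[-1,[-0.308,0.06,0.0255],[-0.002,0.003,-0.001]]]'

```text
time_s: 20.2
eef_pos: [0.4802, -0.3426, 0.2778]
tool_rot: [-1.13, -1.336, 1.335]
wrist_force: [0.9, -0.2, -0.8]
width: 0.0117
```

```bash
python3 - <<'E'
from h import *
p,d,c=snap('wrist','w9.png',(130,80,430,340),2.6)
go(np.array(SL['r'])+[0,0,.2],RS)
E
```

```text
go [-0.0037, 0.1479, -0.0042] [-0.0036, -0.0019, 0.0047] |dist mm 59 deg 0.4
```

View pics/w9.png

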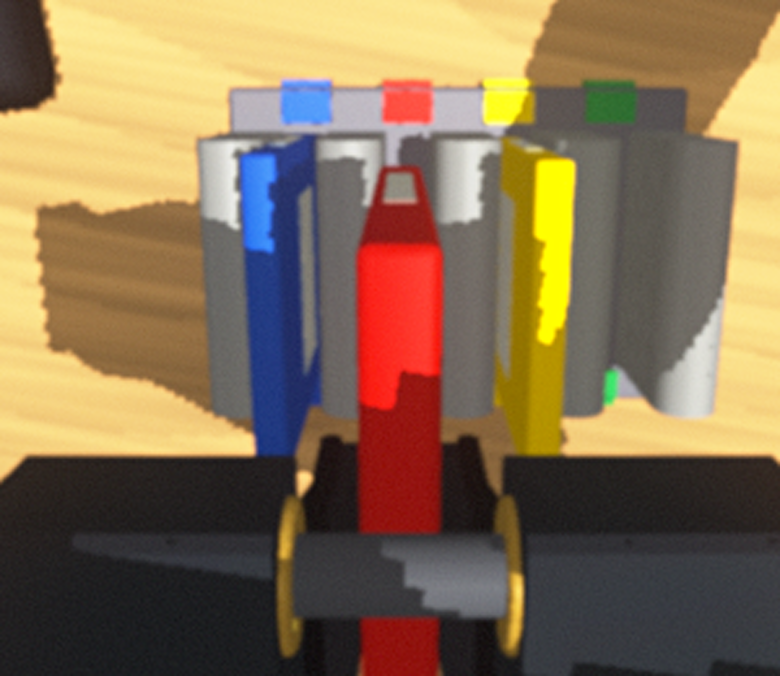

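Call:
jog_arm --deltas '[[-1,[0,0.05,0],[0,0,0]],[-1,[0,0.1,0],[0,0,0]],[-1,[0,0.148,0],[0,0,0]],[-1,[0,0.148,0],[0,0,0]],[-1,[0,0.148,0],[0,0,0]]]'

```text
time_s: 20.75
eef_pos: [0.4775, -0.3392, 0.2124]
tool_rot: [-1.116, -1.333, 1.333]
wrist_force: [0.0, 1.3, -0.7]
width: 0.0118
```

```bash
python3 - <<'E'
from h import *
p,d,c=snap('wrist','w10.png',(130,80,430,340),2.6)
go(np.array(SL['r'])+[0,0,.099],RS)
E
```

```text
go [-0.0045, 0.2554, -0.0036] [-0.0028, -0.0011, 0.0036] |dist mm 102 deg 0.3
```

View pics/w10.png

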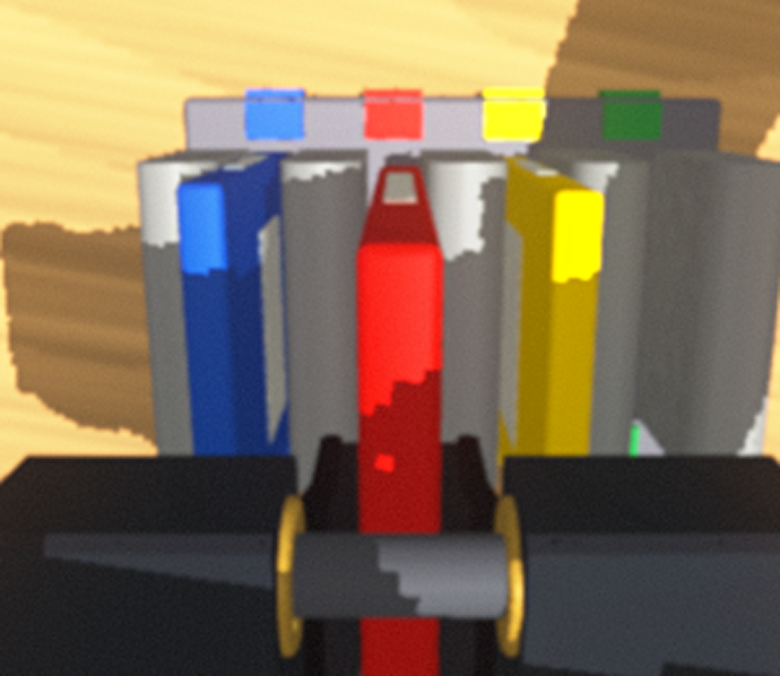

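Call:
jog_arm --deltas '[[-1,[-0.0045,0.01,-0.003],[-0.003,-0.001,0.003]],[-1,[-0.0045,0.06,-0.003],[-0.003,-0.001,0.003]],[-1,[-0.0045,0.12,-0.003],[-0.003,-0.001,0.003]],[-1,[-0.0045,0.18,-0.003],[-0.003,-0.001,0.003]],[-1,[-0.0045,0.23,-0.003],[-0.003,-0.001,0.003]]]'

```text
time_s: 21.3
eef_pos: [0.4794, -0.3408, 0.1209]
tool_rot: [-1.123, -1.336, 1.335]
wrist_force: [0.3, 0.0, -1.5]
width: 0.0119
```

```bash
python3 - <<'E'
from h import *
go(np.array(SL['r'])+[0,0,.099],RS)
E
```

```text
go [0.0004, 0.0247, 0.0002] [0.0013, -0.0, 0.0] |dist mm 10 deg 0.1
```

Call:
jog_arm --deltas '[[-1,[0,0.01,0],[0,0,0]],[-1,[0,0.018,0],[0,0,0]],[-1,[0,0.024,0],[0,0,0]],[-1,[0,0.029,0],[0,0,0]],[-1,[0,0.029,0],[0,0,0]]]'

```text
time_s: 21.8
eef_pos: [0.4806, -0.3413, 0.1111]
tool_rot: [-1.127, -1.338, 1.335]
wrist_force: [0.6, 0.5, 3.5]
width: 0.0118
```

Call:
jog_arm --deltas '[[-0.4,[0,0,0],[0,0,0]],[-0.4,[0,0,0],[0,0,0]],[-0.4,[0,0,0],[0,0,0]],[-0.4,[0,-0.06,0],[0,0,0]],[-0.4,[0,-0.16,0],[0,0,0]]]'

```text
time_s: 22.3
eef_pos: [0.4783, -0.3403, 0.1727]
tool_rot: [-1.119, -1.334, 1.335]
wrist_force: [0.8, -0.1, -0.7]
width: 0.0258
```

Call:
jog_arm --deltas '[[-0.3,[0,-0.11,0],[0,0,0]],[-0.3,[0.1,-0.22,-0.01],[0,0,0]],[-0.3,[0.22,-0.27,-0.02],[0,0,0]],[-0.3,[0.34,-0.27,-0.03],[0,0,0]],[-0.3,[0.46,-0.27,-0.04],[0,0,0]]]'

```text
time_s: 22.8
eef_pos: [0.4633, -0.1615, 0.2822]
tool_rot: [-1.122, -1.336, 1.333]
wrist_force: [1.2, 0.6, 0.7]
width: 0.0304
```

```bash
python3 - <<'E'
from h import *
t=np.array(TOP['g'])
go([.45,0.09,.28],RK);go(t+.1*CZ,RK)
E
```

```text
go [0.6252, 0.0068, -0.0745] [-0.0494, 0.3279, -0.2817] |dist mm 252 deg 26.1
go [1.2416, 0.0917, -0.1492] [-0.0494, 0.3279, -0.2817] |dist mm 502 deg 26.1
```

Call:
jog_arm --deltas '[[-0.3,[0.12,0,-0.015],[-0.01,0.06,-0.05]],[-0.3,[0.24,0.005,-0.03],[-0.02,0.12,-0.1]],[-0.3,[0.36,0.005,-0.045],[-0.03,0.2,-0.16]],[-0.3,[0.48,0.01,-0.06],[-0.04,0.27,-0.22]],[-0.3,[0.6,0.01,-0.07],[-0.05,0.328,-0.28]]]'

```text
time_s: 23.3
eef_pos: [0.4496, 0.0817, 0.2787]
tool_rot: [-1.083, -1.226, 0.85]
wrist_force: [0.4, -0.0, -1.0]
width: 0.0304
```

```bash
python3 - <<'E'
from h import *
t=np.array(TOP['g'])
go(t+.1*CZ,RK)
E
```

```text
go [0.5736, 0.2622, 0.1434] [0.0009, -0.0027, 0.001] |dist mm 259 deg 0.2
```

Call:
jog_arm --deltas '[[-0.3,[0.11,0.05,0.03],[0,0,0]],[-0.3,[0.22,0.1,0.06],[0,0,0]],[-0.3,[0.33,0.15,0.09],[0,0,0]],[-0.3,[0.44,0.2,0.115],[0,0,0]],[-0.3,[0.55,0.25,0.14],[0,-0.002,0.001]]]'

```text
time_s: 23.8
eef_pos: [0.4361, 0.3294, 0.2485]
tool_rot: [-1.083, -1.229, 0.852]
wrist_force: [0.9, 0.0, 0.0]
width: 0.0304
```

Call:
jog_arm --deltas '[[-0.3,[0.024,0.01,0.003],[0,0,0]],[-0.3,[0.024,0.07,0.003],[0,0,0]],[-0.3,[0.024,0.13,0.003],[0,0,0]],[-0.3,[0.024,0.175,0.003],[0,0,0]],[-0.3,[0.024,0.175,0.003],[0,0,0]]]'

```text
time_s: 24.3
eef_pos: [0.4391, 0.3578, 0.1815]
tool_rot: [-1.084, -1.223, 0.857]
wrist_force: [0.5, -0.3, -0.2]
width: 0.0311
```

```bash
python3 - <<'E'
from h import *
p,d,c=snap('wrist','w11.png',(130,80,430,340),2.6)
t=np.array(TOP['g'])
print((proj('wrist',[t+s*.055*np.cross(rY,[0,0,1]) for s in (1,-1)],c)-[130,80])*2.6)
go(t-.041*CZ,RK)
E
```

```text
[[403.25985816 649.47505858]
 [403.24490337 195.8140054 ]]
go [-0.0014, 0.1867, -0.0024] [-0.0, -0.0005, -0.002] |dist mm 75 deg 0.1
```

View pics/w11.png

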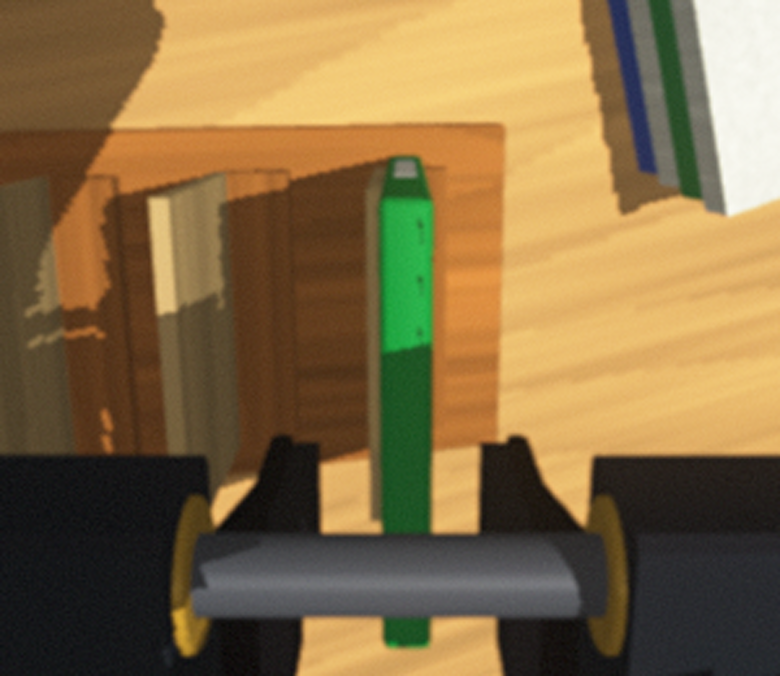

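Green is centred at u=406 (predicted 403), span 198–645. Grasp it.

Call:
jog_arm --deltas '[[-0.3,[0.001,0.04,-0.002],[0,0,0]],[-0.3,[0.001,0.09,-0.002],[0,0,0]],[-0.3,[0.001,0.14,-0.002],[0,0,0]],[-0.3,[0.001,0.187,-0.002],[0,0,0]],[-0.3,[0.001,0.187,-0.002],[0,0,0]]]'

```text
time_s: 24.85
eef_pos: [0.4443, 0.3794, 0.111]
tool_rot: [-1.085, -1.224, 0.856]
wrist_force: [-0.8, -0.9, 0.2]
width: 0.0305
```

Call:
jog_arm --deltas '[[-1,[0,0,0],[0,0,0]],[-1,[0,0,0],[0,0,0]],[-1,[0,0,0],[0,0,0]],[-1,[0,0,0],[0,0,0]],[-1,[0,0,0],[0,0,0]]]'

```text
time_s: 25.35
eef_pos: [0.445, 0.3801, 0.1125]
tool_rot: [-1.084, -1.227, 0.854]
wrist_force: [0.1, -1.2, 4.8]
width: 0.0117
```

Call:
jog_arm --deltas '[[-1,[0,-0.05,0],[0,0,0]],[-1,[0,-0.12,0],[0,0,0]],[-1,[0,-0.22,0],[0,0,0]],[-1,[0,-0.32,0],[0,0,0]],[-1,[0,-0.42,0],[0,0,0]]]'

```text
time_s: 25.85
eef_pos: [0.4356, 0.3304, 0.2739]
tool_rot: [-1.085, -1.225, 0.856]
wrist_force: [0.8, 1.1, -1.3]
width: 0.012
```

```bash
python3 - <<'E'
from h import *
go([.45,.07,.30],RS)
E
```

```text
go [-0.588, -0.2479, -0.1488] [0.0481, -0.3299, 0.2803] |dist mm 262 deg 26.1
```

Call:
jog_arm --deltas '[[-1,[-0.11,-0.05,-0.03],[0.01,-0.07,0.06]],[-1,[-0.22,-0.1,-0.06],[0.02,-0.14,0.12]],[-1,[-0.33,-0.145,-0.085],[0.03,-0.2,0.18]],[-1,[-0.44,-0.19,-0.115],[0.04,-0.27,0.24]],[-1,[-0.56,-0.24,-0.145],[0.048,-0.33,0.28]]]'

```text
time_s: 26.35
eef_pos: [0.4498, 0.0833, 0.2997]
tool_rot: [-1.121, -1.336, 1.34]
wrist_force: [0.7, 0.8, -0.8]
width: 0.0117
```

```bash
python3 - <<'E'
from h import *
go(np.array(SL['g'])+[0,0,.288],RS)
E
```

```text
go [-0.8267, 0.001, 0.1131] [-0.0016, 0.0034, -0.0018] |dist mm 334 deg 0.3
```

Call:
jog_arm --deltas '[[-1,[-0.12,0,0.015],[0,0,0]],[-1,[-0.24,0,0.03],[0,0,0]],[-1,[-0.36,0,0.05],[0,0,0]],[-1,[-0.48,0,0.065],[0,0,0]],[-1,[-0.6,0,0.08],[0,0,0]]]'

```text
time_s: 26.85
eef_pos: [0.4595, -0.1605, 0.3]
tool_rot: [-1.12, -1.336, 1.34]
wrist_force: [0.9, 0.8, -0.4]
width: 0.0117
```

```bash
python3 - <<'E'
from h import *
go(np.array(SL['g'])+[0,0,.288],RS)
E
```

```text
go [-0.2225, 0.0003, 0.03] [-0.0022, 0.0035, -0.0013] |dist mm 90 deg 0.3
```

Call:
jog_arm --deltas '[[-1,[-0.1,0,0.015],[0,0,0]],[-1,[-0.222,0,0.03],[-0.002,0.003,-0.001]],[-1,[-0.222,0.04,0.03],[-0.002,0.003,-0.001]],[-1,[-0.222,0.1,0.03],[-0.002,0.003,-0.001]],[-1,[-0.222,0.16,0.03],[-0.002,0.003,-0.001]]]'

```text
time_s: 27.35
eef_pos: [0.4623, -0.2506, 0.2348]
tool_rot: [-1.122, -1.334, 1.334]
wrist_force: [1.2, 0.1, -1.2]
width: 0.0121
```

Call:
jog_arm --deltas '[[-1,[0,0,0],[0,0,0]],[-1,[0,0,0],[0,0,0]],[-1,[0,0.02,0],[0,0,0]],[-1,[0,0.04,0],[0,0,0]],[-1,[0,0.04,0],[0,0,0]]]'

```text
time_s: 27.85
eef_pos: [0.4618, -0.2502, 0.218]
tool_rot: [-1.12, -1.333, 1.334]
wrist_force: [-1.1, 0.6, -1.2]
width: 0.012
```

```bash
python3 - <<'E'
from h import *
p,d,c=snap('wrist','w12.png',(130,80,430,340),2.6)
go(np.array(SL['g'])+[0,0,.099],RS)
E
```

```text
go [-0.0002, 0.2688, -0.0035] [-0.0016, -0.0012, 0.0008] |dist mm 108 deg 0.1
```

View pics/w12.png

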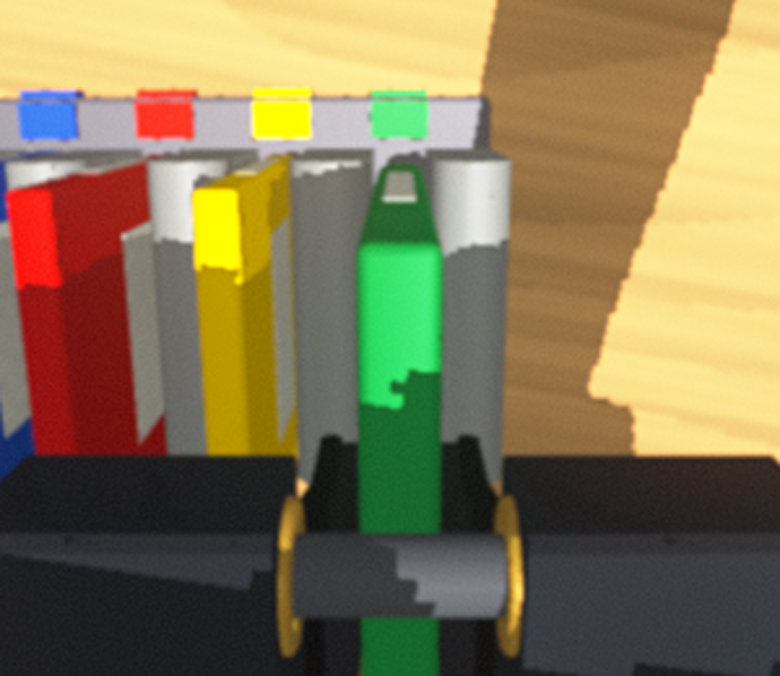

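Aligned (marker 399, case 400).

Call:
jog_arm --deltas '[[-1,[0,0.03,-0.003],[0,0,0]],[-1,[0,0.09,-0.003],[0,0,0]],[-1,[0,0.15,-0.003],[0,0,0]],[-1,[0,0.21,-0.003],[0,0,0]],[-1,[0,0.25,-0.003],[0,0,0]]]'

```text
time_s: 28.4
eef_pos: [0.4622, -0.2498, 0.1164]
tool_rot: [-1.119, -1.332, 1.335]
wrist_force: [0.4, -0.6, -1.9]
width: 0.012
```

```bash
python3 - <<'E'
from h import *
go(np.array(SL['g'])+[0,0,.099],RS)
E
```

```text
go [-0.0014, 0.0134, -0.0027] [-0.0036, -0.0014, 0.002] |dist mm 5 deg 0.3
```

Call:
jog_arm --deltas '[[-1,[-0.001,0.008,-0.002],[0,0,0]],[-1,[-0.001,0.012,-0.002],[0,0,0]],[-1,[-0.001,0.016,-0.002],[0,0,0]],[-1,[-0.001,0.018,-0.002],[0,0,0]],[-1,[-0.001,0.018,-0.002],[0,0,0]]]'

```text
time_s: 28.9
eef_pos: [0.4633, -0.2503, 0.111]
tool_rot: [-1.12, -1.333, 1.335]
wrist_force: [-3.0, 1.3, 6.5]
width: 0.012
```

Call:
jog_arm --deltas '[[-0.4,[0,0,0],[0,0,0]],[-0.4,[0,0,0],[0,0,0]],[-0.4,[0,0,0],[0,0,0]],[-0.4,[0,-0.06,0],[0,0,0]],[-0.4,[0,-0.16,0],[0,0,0]]]'

```text
time_s: 29.4
eef_pos: [0.4617, -0.2498, 0.173]
tool_rot: [-1.114, -1.329, 1.336]
wrist_force: [1.4, -0.5, 0.0]
width: 0.0256
```

Call:
jog_arm --deltas '[[1,[0,-0.11,0],[0,0,0]],[1,[0.1,-0.22,-0.01],[0,0,0]],[1,[0.2,-0.32,-0.03],[0,0,0]],[1,[0.32,-0.34,-0.08],[0,0,0]],[1,[0.44,-0.34,-0.13],[0,0,0]]]'

```text
time_s: 29.9
eef_pos: [0.4813, -0.0842, 0.311]
tool_rot: [-1.119, -1.333, 1.332]
wrist_force: [0.2, 0.0, -0.1]
width: 0.0581
```

```bash
python3 - <<'E'
from h import *
p,d,c=snap('wrist','w13.png')
p,d,c=snap('top','t2.png')
P=cloud('top',d,c)
p,d,c=snap('side','s2.png')
print(status.get_state()['eef_pos'])
E
```

```text
[ 0.48099971 -0.08289645  0.30837866]
```

View pics/w13.png

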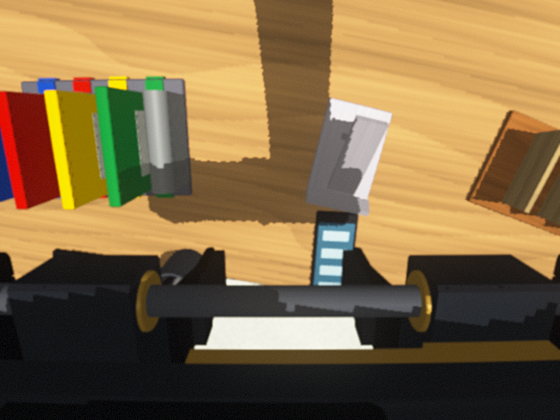

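View pics/t2.png

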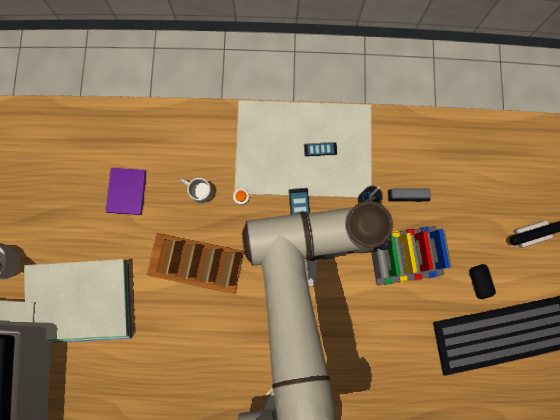

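View pics/s2.png

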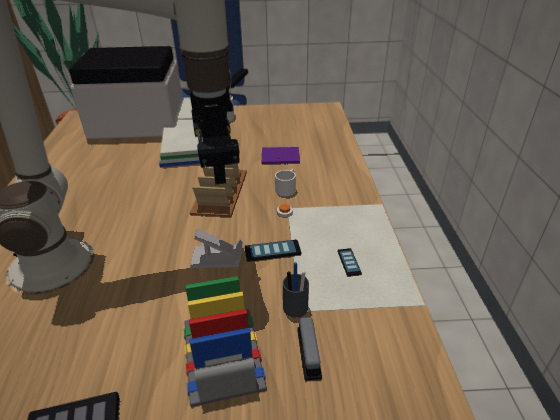

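```bash
python3 - <<'E'
from h import *
go([.62,.0,.31],tool([0,1,0],[0,0,-1]))
p,d,c=snap('side');cv2.imwrite('pics/s3.png',cv2.resize(p[225:275,180:320],None,fx=5.5,fy=5.5,interpolation=cv2.INTER_CUBIC))
E
```

```text
go [0.143, -0.0063, -0.3785] [-0.0077, 0.1686, 0.0036] |dist mm 162 deg 10.1
```

View pics/s3.png

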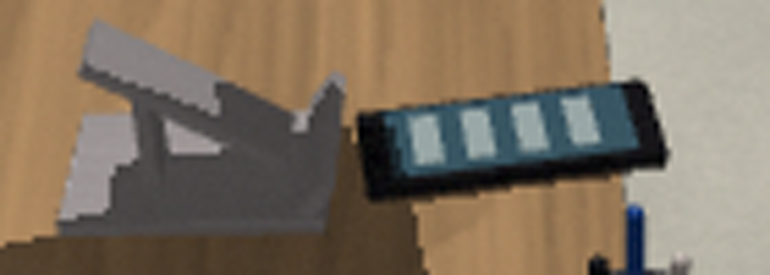

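Call:
jog_arm --deltas '[[1,[0.035,0,-0.09],[0,0.05,0]],[1,[0.07,0,-0.18],[0,0.1,0]],[1,[0.1,0,-0.28],[0,0.14,0]],[1,[0.143,-0.006,-0.378],[0,0.169,0]],[1,[0.143,-0.006,-0.378],[0,0.169,0]]]'

```text
time_s: 30.6
eef_pos: [0.6226, -0.0011, 0.3058]
tool_rot: [-1.2, -1.198, 1.211]
wrist_force: [-0.8, -0.1, -1.7]
width: 0.0868
```

```bash
python3 - <<'E'
from h import *
p,d,c=snap('wrist','w14.png');np.savez('w14.npz',p=p,d=d,c=np.array(c,dtype=object))
cv2.imwrite('pics/w14c.png',cv2.resize(p[0:260,170:400],None,fx=2.3,fy=2.3,interpolation=cv2.INTER_CUBIC))
E
```

```text
(no output)
```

View pics/w14c.png

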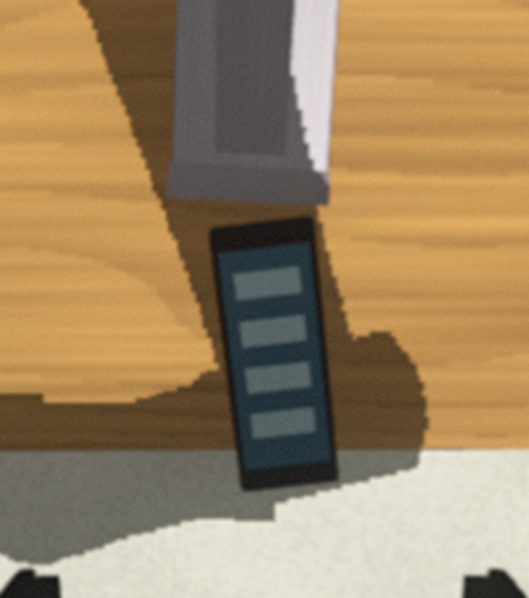

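```bash
python3 - <<'E'
from h import *
z=np.load('w14.npz',allow_pickle=True);c=tuple(z['c']);P=cloud('wrist',z['d'],c)
e=onz('wrist',cvt([(211,229),(311,218),(337,480),(243,490)],(170,0),2.3),.012,c);print('tab',e.round(4).tolist(),e.mean(0))
n=(e[0]+e[1])/2;f=(e[2]+e[3])/2;print(np.linalg.norm(f-n),np.linalg.norm(e[0]-e[1]),np.degrees(np.arctan2(*(f-n)[1::-1])))
m=[(270,300),(290,420),(160,400)]
for q in m:
    u=cvt([q],(170,0),2.3)[0].round().astype(int);print(q,P[u[1],u[0]])
# stand stop line points
for q in [(170,165),(328,172),(168,195),(328,203),(215,150),(290,150),(215,60),(290,60),(250,60),(250,150),(250,175),(250,190)]:
    u=cvt([q],(170,0),2.3)[0].round().astype(int);print(q,P[u[1],u[0]].round(4))
ct=cam('top');C=cloud('top',np.load('c0.npz')['dt'],ct)
def plane(Q):
    for _ in range(5):
        m=Q.mean(0);u,s,v=np.linalg.svd(Q-m,full_matrices=False);r=(Q-m)@v[2];Q=Q[abs(r)<.003]
    n=v[2]*np.sign(v[2][2]);return m,n,len(Q)
for nm,X in (('w',P),('t',C),('s',cloud('side',np.load('c0.npz')['ds'],cam('side')))):
    q=X.reshape(-1,3);q=q[(q[:,0]>.38)&(q[:,0]<.49)&(abs(q[:,1]+.005)<.014)&(q[:,2]>.035)]
    if len(q)>20:
        m,n,k=plane(q);print(nm,k,m.round(4),n.round(4),'tilt',np.arccos(n[2]),'az',np.degrees(np.arctan2(n[1],n[0])),'z at (.435,-.005)',m[2]-((.435-m[0])*n[0]+(-.005-m[1])*n[1])/n[2])
E
```

```text
tab [[0.5244, -0.028, 0.012], [0.5189, 0.0261, 0.012], [0.6647, 0.0429, 0.012], [0.6706, -0.012, 0.012]] [0.59465739 0.00727565 0.012     ]
0.1468849058610854 0.054337079057401774 6.423074609290372
(270, 300) [0.56196797 0.00378112 0.01240876]
(290, 420) [0.62861419 0.01552669 0.01312012]
(160, 400) [ 0.61980282 -0.06067587 -0.00072549]
(170, 165) [ 0.4916 -0.0483  0.0164]
(328, 172) [0.4943 0.0349 0.0075]
(168, 195) [ 0.5079 -0.0485  0.0301]
(328, 203) [0.5128 0.0333 0.0305]
(215, 150) [ 0.4839 -0.0255  0.0094]
(290, 150) [0.4839 0.015  0.0083]
(215, 60) [ 0.4394 -0.0249  0.0082]
(290, 60) [0.4499 0.0132 0.0516]
(250, 60) [ 0.4499 -0.0064  0.0518]
(250, 150) [ 0.4866 -0.0069  0.0276]
(250, 175) [ 0.4984 -0.007   0.0235]
(250, 190) [ 0.5063 -0.007   0.0338]
w 1356 [ 0.4498 -0.0049  0.052 ] [ 0.5638 -0.0351  0.8252] tilt 0.6002729879179319 az -3.5595070577813246 z at (.435,-.005) 0.062095489148030564
t 196 [ 0.4356 -0.0043  0.0632] [ 0.5401 -0.0749  0.8383] tilt 0.5766764998313691 az -7.892563253526354 z at (.435,-.005) 0.0635390358110053
s 128 [ 0.4373 -0.0019  0.0615] [ 0.5528 -0.1734  0.8151] tilt 0.617904079942779 az -17.416115939236057 z at (.435,-.005) 0.06241580538467565
```

```bash
cat >> h.py <<'E'
TB=np.array([.5947,.0073,0]);a_=np.radians(96.4);RT=tool([np.cos(a_),np.sin(a_),0],[0,0,-1])
SE=np.array([.435,-.004,.062]);af=np.radians(-3.2);F=np.array([np.cos(af),np.sin(af),0])
N=np.sin(.6)*F+np.cos(.6)*np.array([0,0,1]);U=-np.cos(.6)*F+np.sin(.6)*np.array([0,0,1]) # U up slope
RP=tool(np.cross([0,0,1],F),-N)
E
python3 - <<'E'
from h import *
go(TB+[0,0,.06],RT)
E
```

```text
go [0.0224, 0.617, 0.0566] [-0.0129, -0.11, 0.0024] |dist mm 248 deg 6.6
```

Call:
jog_arm --deltas '[[1,[0.005,0.11,0.01],[-0.005,-0.05,0]],[1,[0.01,0.22,0.02],[-0.01,-0.11,0.002]],[1,[0.015,0.33,0.035],[-0.013,-0.11,0.002]],[1,[0.02,0.44,0.045],[-0.013,-0.11,0.002]],[1,[0.022,0.55,0.0566],[-0.013,-0.11,0.002]]]'

```text
time_s: 31.15
eef_pos: [0.5939, 0.0051, 0.086]
tool_rot: [-1.156, -1.291, 1.289]
wrist_force: [0.4, 1.4, -1.2]
width: 0.0872
```

Call:
jog_arm --deltas '[[1,[0,0.03,0],[0,0,0]],[1,[0,0.06,0],[0,0,0]],[1,[0,0.06,0],[0,0,0]],[1,[0,0.06,0],[0,0,0]],[1,[0,0.06,0],[0,0,0]]]'

```text
time_s: 31.65
eef_pos: [0.595, 0.005, 0.0636]
tool_rot: [-1.158, -1.293, 1.287]
wrist_force: [-0.4, -0.2, 0.0]
width: 0.0872
```

```bash
python3 - <<'E'
from h import *
p,d,c=snap('wrist','w15.png')
t=np.array([np.sin(a_),-np.cos(a_),0]);w=np.array([np.cos(a_),np.sin(a_),0])
print(proj('wrist',[TB+[0,0,.012]+i*.075*t+j*.029*w for i,j in((-1,-1),(-1,1),(1,1),(1,-1))],c).round(0).tolist())
go(TB+[0,0,.003],RT)
E
```

```text
[[238.0, 115.0], [337.0, 114.0], [328.0, 336.0], [246.0, 336.0]]
go [0.0052, 0.1512, 0.0003] [0.0037, -0.0017, 0.0006] |dist mm 61 deg 0.2
```

View pics/w15.png

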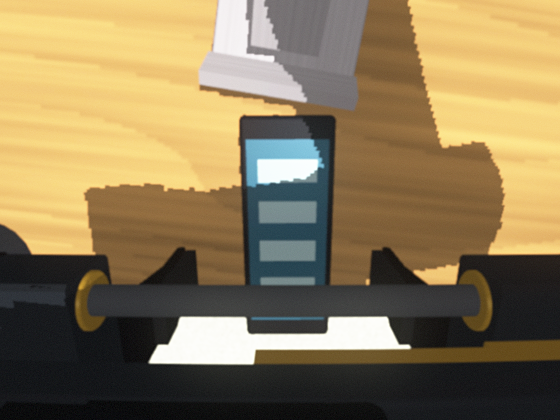

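Call:
jog_arm --deltas '[[1,[0.004,0.04,0],[0.004,-0.002,0]],[1,[0.004,0.08,0],[0.004,-0.002,0]],[1,[0.004,0.12,0],[0.004,-0.002,0]],[1,[0.004,0.145,0],[0.004,-0.002,0]],[1,[0.004,0.15,0],[0.004,-0.002,0]]]'

```text
time_s: 32.2
eef_pos: [0.5939, 0.0068, 0.0017]
tool_rot: [-1.152, -1.289, 1.293]
wrist_force: [0.1, 0.4, -0.3]
width: 0.0869
```

```bash
python3 - <<'E'
from h import *
go(TB+[0,0,.003],RT)
E
```

```text
go [0.0011, -0.0032, -0.0021] [-0.0032, 0.0004, 0.0003] |dist mm 2 deg 0.2
```

Call:
jog_arm --deltas '[[-1,[0,-0.002,-0.001],[0,0,0]],[-1,[0,-0.002,-0.001],[0,0,0]],[-1,[0,-0.002,-0.001],[0,0,0]],[-1,[0,-0.002,-0.001],[0,0,0]],[-1,[0,-0.002,-0.001],[0,0,0]]]' --force 25

```text
time_s: 32.7
eef_pos: [0.5946, 0.0069, 0.0031]
tool_rot: [-1.152, -1.29, 1.292]
wrist_force: [0.1, 0.2, 1.8]
width: 0.058
```

Call:
jog_arm --deltas '[[-1,[0,0,0],[0,0,0]],[-1,[0,-0.03,0],[0,0,0]],[-1,[0,-0.1,0],[0,0,0]],[-1,[0,-0.2,0],[0,0,0]],[-1,[0,-0.3,0],[0,0,0]]]'

```text
time_s: 33.2
eef_pos: [0.5943, 0.0067, 0.1246]
tool_rot: [-1.151, -1.289, 1.293]
wrist_force: [0.7, 0.2, -1.2]
width: 0.0578
```

```bash
python3 - <<'E'
from h import *
p,d,c=snap('wrist','w16.png')
np.savez('w16.npz',p=p,d=d)
go(SE+N*.063+U*.006,RP)
p,d,c=snap('side','s4.png',(180,170,360,300),4.3)
E
```

```text
go [0.0063, 0.0352, 0.3356] [0.5822, 0.1578, -0.0482] |dist mm 135 deg 36.3
```

View pics/w16.png

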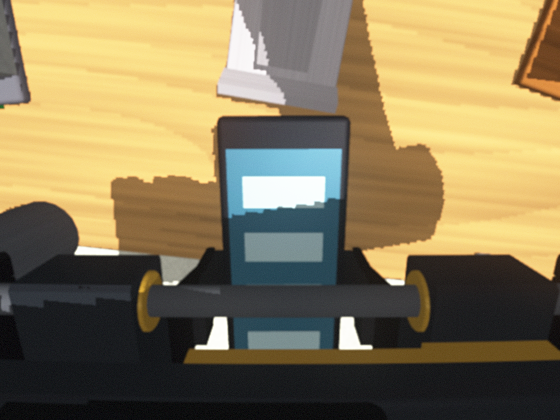

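View pics/s4.png

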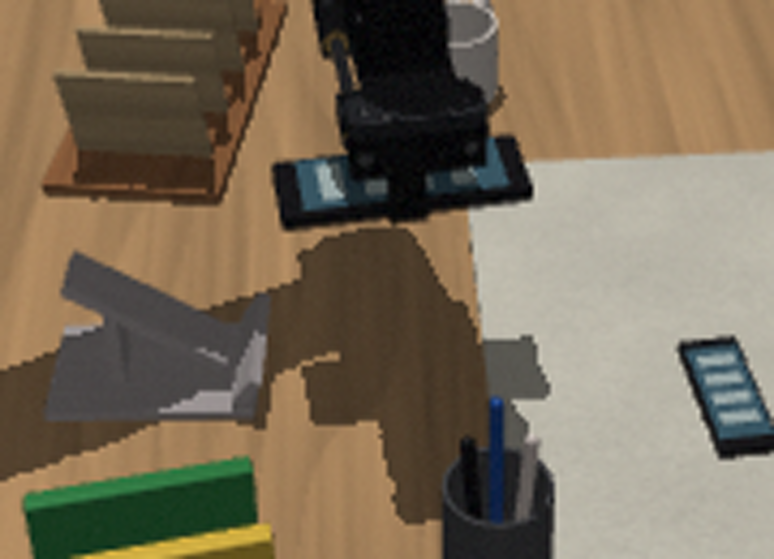

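```bash
python3 - <<'E'
from h import *
go(SE+N*.12+U*.006+[0,0,.05],RP)
print(SE+N*.12)
E
```

```text
go [-0.0083, -0.2128, 0.2536] [0.5827, 0.1575, -0.0469] |dist mm 132 deg 36.3
[ 0.50265145 -0.0077823   0.16104027]
```

Call:
jog_arm --deltas '[[-1,[0,-0.06,0.04],[0.11,0.03,-0.01]],[-1,[0,-0.12,0.08],[0.23,0.06,-0.02]],[-1,[-0.004,-0.17,0.13],[0.35,0.09,-0.03]],[-1,[-0.008,-0.21,0.19],[0.47,0.125,-0.038]],[-1,[-0.008,-0.213,0.2536],[0.583,0.1575,-0.047]]]'

```text
time_s: 33.8
eef_pos: [0.4986, -0.0075, 0.217]
tool_rot: [-0.773, -0.731, 1.383]
wrist_force: [-0.3, -0.7, -3.1]
width: 0.0574
```

```bash
python3 - <<'E'
from h import *
go(SE+N*.06+U*.006,RP);print(status.get_state()['q'].round(2),status.get_state()['width'])
p,d,c=snap('side','s5.png',(140,150,340,300),3.9)
E
```

```text
go [-0.0005, 0.2597, -0.0721] [0.0012, -0.0005, 0.001] |dist mm 108 deg 0.1
[ 0.21  0.5   0.11 -0.15 -1.75 -1.82] 0.05739959814817383
```

View pics/s5.png

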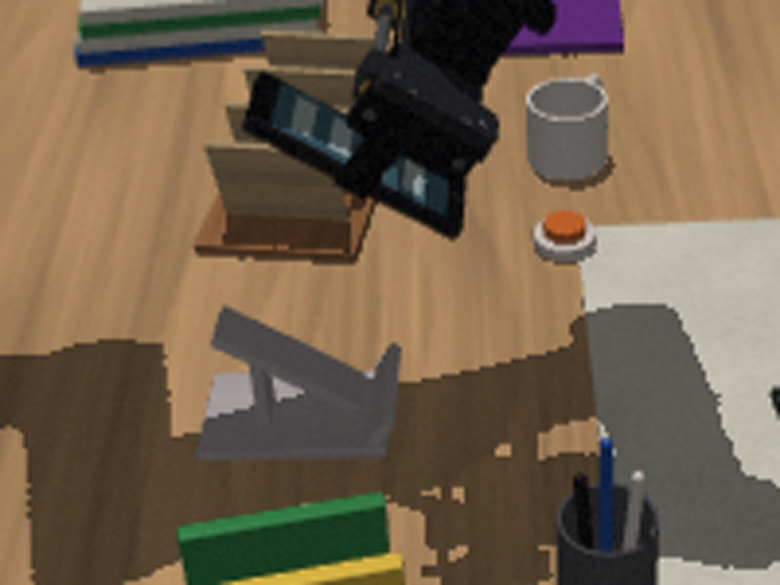

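Reachable; tilt matches the backrest. Approach.

Call:
jog_arm --deltas '[[-1,[0,0.06,-0.02],[0,0,0]],[-1,[0,0.12,-0.04],[0,0,0]],[-1,[0,0.18,-0.06],[0,0,0]],[-1,[0,0.24,-0.072],[0,0,0]],[-1,[0,0.26,-0.072],[0.001,0,0.001]]]'

```text
time_s: 34.35
eef_pos: [0.4575, -0.0057, 0.1102]
tool_rot: [-0.762, -0.716, 1.387]
wrist_force: [0.6, 0.3, -1.8]
width: 0.0579
```

Call:
jog_arm --deltas '[[-1,[0,0,0],[0,0,0]],[-1,[0,0,0],[0,0,0]],[-1,[0,0,0],[0,0,0]],[-1,[0,0,0],[0,0,0]],[-1,[0,0,0],[0,0,0]]]'

```text
time_s: 34.85
eef_pos: [0.4581, -0.0057, 0.1107]
tool_rot: [-0.763, -0.718, 1.386]
wrist_force: [-0.5, 0.9, -1.4]
width: 0.0574
```

```bash
python3 - <<'E'
from h import *
go(SE+N*.003+U*.006,RP)
p,d,c=snap('wrist','w17.png')
p,d,c=snap('side','s6.png',(140,180,340,300),3.9)
E
```

```text
go [0.0009, 0.1255, -0.0078] [-0.0135, -0.0032, 0.0009] |dist mm 50 deg 0.8
```

View pics/w17.png

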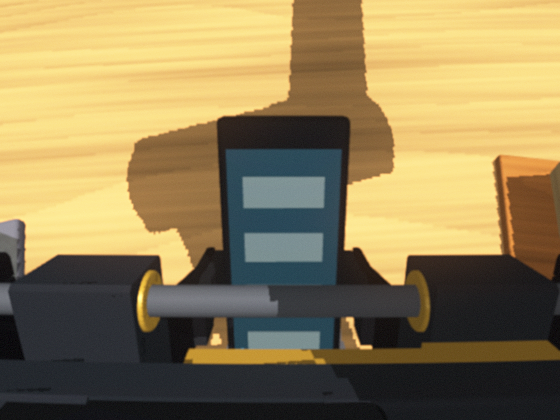

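View pics/s6.png

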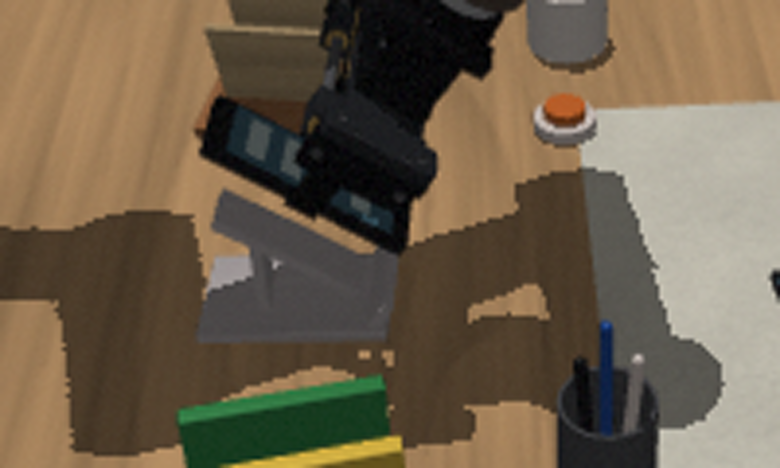

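Call:
jog_arm --deltas '[[-1,[0.001,0.03,-0.002],[-0.007,-0.003,0]],[-1,[0.001,0.06,-0.002],[-0.013,-0.003,0]],[-1,[0.001,0.085,-0.002],[-0.013,-0.003,0]],[-1,[0.001,0.1,-0.002],[-0.013,-0.003,0]],[-1,[0.001,0.11,-0.002],[-0.013,-0.003,0]]]'

```text
time_s: 35.45
eef_pos: [0.4329, -0.0039, 0.0737]
tool_rot: [-0.771, -0.729, 1.385]
wrist_force: [-0.5, 0.7, -2.5]
width: 0.0577
```

```bash
python3 - <<'E'
from h import *
go(SE+N*.003+U*.004,RP);print(status.get_state()['wrist_force'])
E
```

```text
go [0.0001, 0.0138, -0.0109] [-0.0016, -0.0003, 0.0005] |dist mm 7 deg 0.1
[-0.51923269  0.74111121 -2.45531825]
```

Call:
jog_arm --deltas '[[-1,[0,0.005,-0.002],[0,0,0]],[-1,[0,0.009,-0.004],[0,0,0]],[-1,[0,0.012,-0.007],[0,0,0]],[-1,[0,0.014,-0.011],[0,0,0]],[-1,[0,0.014,-0.011],[0,0,0]]]'

```text
time_s: 35.95
eef_pos: [0.4337, -0.0041, 0.0671]
tool_rot: [-0.771, -0.729, 1.385]
wrist_force: [-0.6, -1.3, 2.1]
width: 0.0577
```

```bash
python3 - <<'E'
from h import *
go(SE+N*.003,RP);print(status.get_state()['wrist_force'])
p,d,c=snap('side','s7.png',(160,200,320,300),4.8)
E
```

```text
go [0.0003, 0.0013, -0.0098] [-0.0016, 0.0001, 0.0001] |dist mm 4 deg 0.1
[-0.60896398 -1.3375742   2.05166786]
```

View pics/s7.png

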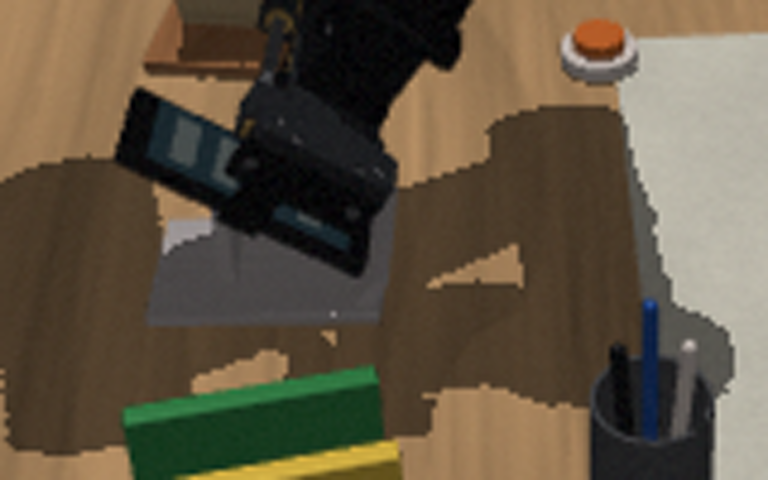

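Call:
jog_arm --deltas '[[-1,[0,0,-0.003],[0,0,0]],[-1,[0,0,-0.006],[0,0,0]],[-1,[0,0,-0.009],[0,0,0]],[-1,[0,0,-0.011],[0,0,0]],[-1,[0,0,-0.011],[0,0,0]]]'

```text
time_s: 36.5
eef_pos: [0.436, -0.0042, 0.0656]
tool_rot: [-0.768, -0.726, 1.386]
wrist_force: [-2.8, 2.0, 6.0]
width: 0.0575
```

Call:
jog_arm --deltas '[[0.6,[0,0,0],[0,0,0]],[0.6,[0,0,0],[0,0,0]],[0.6,[0,0,0],[0,0,0]],[0.6,[0,0,0],[0,0,0]],[0.6,[0,-0.02,0],[0,0,0]]]'

```text
time_s: 37.0
eef_pos: [0.4398, -0.0045, 0.0718]
tool_rot: [-0.767, -0.724, 1.387]
wrist_force: [-0.3, -0.2, -0.8]
width: 0.0691
```

Call:
jog_arm --deltas '[[0.6,[0,-0.08,0],[0,0,0]],[0.6,[0,-0.18,0],[0,0,0]],[0.6,[0,-0.28,0],[0,0,0]],[0.6,[0,-0.38,0],[0,0,0]],[0.6,[0,-0.46,0],[0,0,0]]]'

```text
time_s: 37.5
eef_pos: [0.5463, -0.0107, 0.2254]
tool_rot: [-0.769, -0.727, 1.386]
wrist_force: [0.1, 0.9, 0.0]
width: 0.0697
```

```bash
python3 - <<'E'
from h import *
p,d,c=snap('wrist','w18.png');np.savez('w18.npz',p=p,d=d,c=np.array(c,dtype=object))
p,d,c=snap('side','s8.png')
p,d,c=snap('top','t3.png')
E
```

```text
(no output)
```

View pics/w18.png

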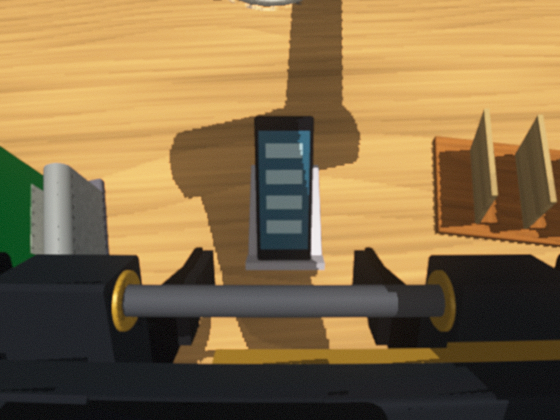

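View pics/s8.png

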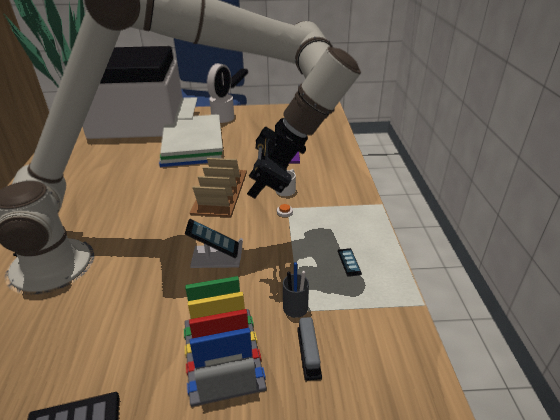

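```bash
python3 - <<'E'
from h import *
z=np.load('w18.npz',allow_pickle=True);c=tuple(z['c']);P=cloud('wrist',z['d'],c)
q=P[125:250,262:305].reshape(-1,3);q=q[~np.isnan(q[:,0])];m=np.median(q,0)
u,s,v=np.linalg.svd(q-q.mean(0),full_matrices=False);n=v[2]*np.sign(v[2][2]);print('tablet plane',q.mean(0),n,np.arccos(n[2]))
# corners via rays onto screen plane
def onpl(uv,m,n):
    t,r=rays('wrist',uv,c);k=((m-t)@n)/(r@n);return t+r*k[:,None]
e=onpl([(256,117),(313,118),(310,259),(258,259)],q.mean(0),n);print(e.round(4))
o=e.mean(0)-.012*n;print('origin est',o,'seat',SE,'err',o-SE)
pt,dt,ct=snap('top','t4.png',(180,160,290,230),7);cv2.imwrite('pics/t4b.png',cv2.resize(pt[215:295,360:460],None,fx=7,fy=7,interpolation=cv2.INTER_CUBIC))
ps,ds,cs=snap('side','s9.png',(240,170,330,240),8)
cv2.imwrite('pics/s9b.png',cv2.resize(ps[270:410,170:280],None,fx=4.2,fy=4.2,interpolation=cv2.INTER_CUBIC))
E
```

```text
tablet plane [ 0.43776902 -0.00553128  0.07536783] [ 0.56346898 -0.0316996   0.82552882] 0.5996577352747149
[[ 0.3794 -0.0281  0.1143]
 [ 0.3832  0.0264  0.1138]
 [ 0.5027  0.0196  0.032 ]
 [ 0.4996 -0.0357  0.032 ]]
origin est [ 0.434482   -0.00407291  0.06313127] seat [ 0.435 -0.004  0.062] err [-5.17998637e-04 -7.29126692e-05  1.13126606e-03]
```

View pics/t4.png

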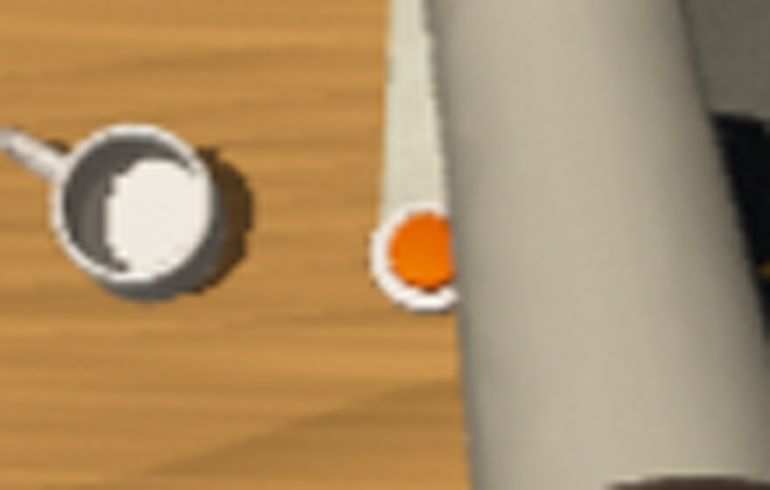

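View pics/s9.png

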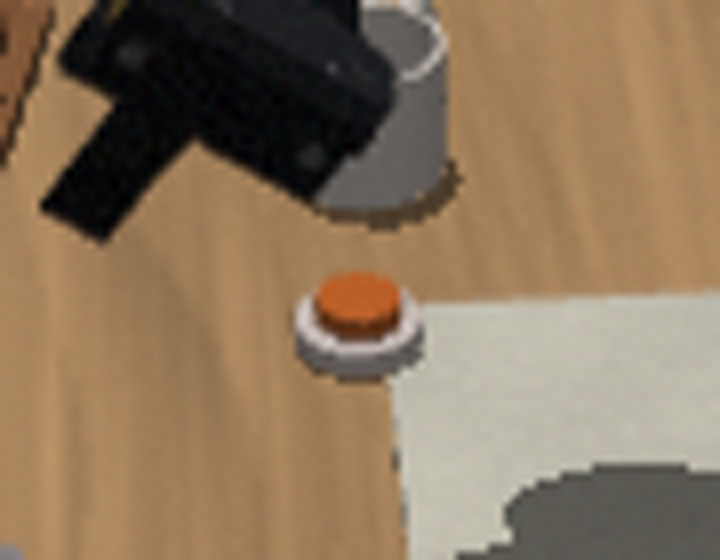

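View pics/s9b.png

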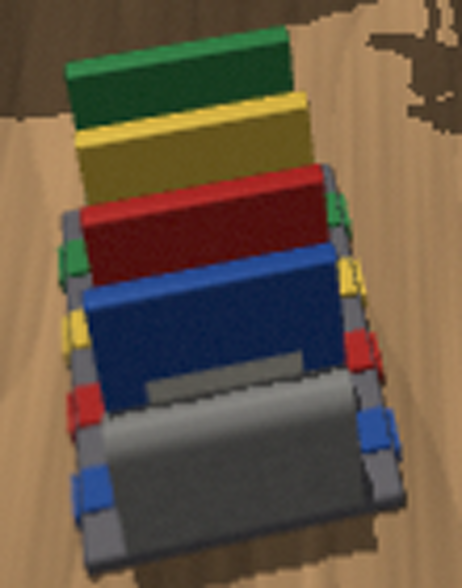

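View pics/t4b.png

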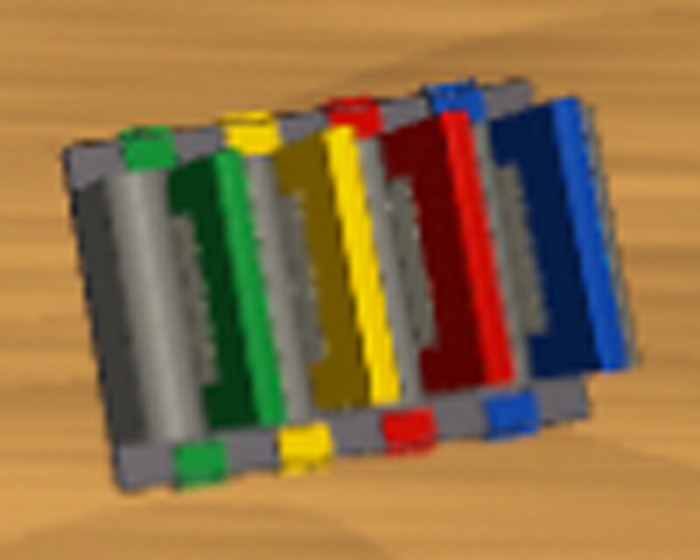

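```bash
python3 - <<'E'
from h import *
ct=cam('top');cs=cam('side')
W=dict(g=[(215,150),(240,150),(260,425),(284,425)],y=[(327,127),(355,127),(375,403),(398,403)],r=[(442,112),(468,112),(488,383),(513,383)],b=[(554,98),(580,98),(603,370),(628,370)])
S=dict(g=[(67,68),(288,32)],y=[(77,141),(307,100)],r=[(82,217),(325,172)],b=[(85,300),(338,252)])
X=np.array([np.cos(np.radians(9.9)),np.sin(np.radians(9.9)),0])
pt,dt,_=snap('top');P=cloud('top',dt,ct)
for k in 'gyrb':
    s=np.array(SL[k]);a=cvt(W[k],(360,215),7);o=onz('top',a,.152,ct).mean(0);i=onz('side',cvt(S[k],(170,270),4.2),.152,cs).mean(0)
    m=a.mean(0).round().astype(int)
    print(k,'top cam along/across mm',((o-s)@X*1e3).round(1),((o-s)@sY*1e3).round(1),'side',((i-s)@X*1e3).round(1),((i-s)@sY*1e3).round(1),'depth z',P[m[1]-4:m[1]+5,m[0]-1:m[0]+2,2].max(),
     'tri z',tri([('top',a.mean(0),ct),('side',cvt(S[k],(170,270),4.2).mean(0),cs)])[0][2])
b=tri([('top',cvt([(428,251)],(180,160),7)[0],ct),('side',cvt([(358,296)],(240,170),8)[0],cs)]);print('btn',b)
go([.635,.187,.12],tool([0,1,0],[0,0,-1]))
E
```

```text
g top cam along/across mm 0.1 -0.4 side 2.2 -0.3 depth z nan tri z 0.15202440884097143
y top cam along/across mm 1.6 -1.7 side 3.5 -3.0 depth z 0.15896852670159922 tri z 0.15086698401598503
r top cam along/across mm 1.9 -1.8 side 3.9 -2.3 depth z 0.15723544930288957 tri z 0.15146023238365597
b top cam along/across mm 0.2 -2.3 side 1.9 -2.0 depth z 0.1575779450000574 tri z 0.15210363377996816
btn (array([0.64132852, 0.18725025, 0.02090173]), [0.0009264419472628235, 0.0009264419472630671])
go [0.5054, 0.0941, -0.3098] [-0.5827, -0.0521, 0.0159] |dist mm 240 deg 35.1
```

Call:
jog_arm --deltas '[[-1,[0.08,-0.05,-0.06],[-0.11,-0.01,0]],[-1,[0.16,-0.06,-0.12],[-0.23,-0.02,0.006]],[-1,[0.25,-0.06,-0.18],[-0.35,-0.03,0.01]],[-1,[0.34,-0.05,-0.24],[-0.47,-0.04,0.013]],[-1,[0.43,-0.03,-0.31],[-0.58,-0.052,0.016]]]'

```text
time_s: 38.3
eef_pos: [0.6623, 0.1568, 0.1612]
tool_rot: [-1.211, -1.213, 1.208]
wrist_force: [0.8, -0.4, -0.8]
width: 0.0373
```

```bash
python3 - <<'E'
from h import *
print(status.get_state()['eef_pos'])
go([.635,.187,.16],tool([0,1,0],[0,0,-1]))
E
```

```text
[0.66226971 0.15679548 0.16115816]
go [0.0756, 0.0027, 0.0681] [0.0033, 0.001, 0.0009] |dist mm 41 deg 0.2
```

Call:
jog_arm --deltas '[[-1,[0.04,0,0.02],[0,0,0]],[-1,[0.076,0,0.04],[0,0,0]],[-1,[0.076,0,0.055],[0,0,0]],[-1,[0.076,0,0.055],[0,0,0]],[-1,[0.076,0,0.055],[0,0,0]]]'

```text
time_s: 38.8
eef_pos: [0.6407, 0.1861, 0.1619]
tool_rot: [-1.212, -1.213, 1.206]
wrist_force: [-0.7, -0.4, 0.3]
width: 0.0027
```

```bash
python3 - <<'E'
from h import *
p,d,c=snap('wrist','w19.png');P=cloud('wrist',d,c)
hsv=cv2.cvtColor(p,cv2.COLOR_BGR2HSV);m=(hsv[...,0]>3)&(hsv[...,0]<14)&(hsv[...,1]>200)&(hsv[...,2]>120)
v,u=np.nonzero(m);print(len(u),np.median(u),np.median(v),u.min(),u.max(),v.min(),v.max());q=P[m];print(np.nanmedian(q,0),np.nanmin(q,0),np.nanmax(q,0))
print(status.get_state()['eef_pos'])
E
```

```text
965 286.0 199.0 269 303 182 216
[0.63806991 0.18823974 0.02200445] [0.62297572 0.17314926 0.01861817] [0.653735   0.20335193 0.02439325]
[0.64080662 0.18604364 0.16176966]
```

View pics/w19.png

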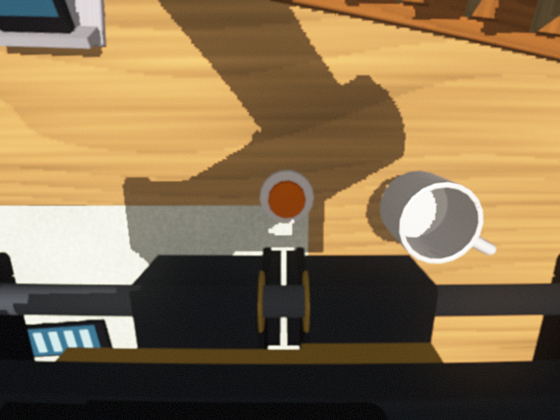

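Call:
jog_arm --deltas '[[-1,[0.005,0.08,0.007],[0,0,0]],[-1,[0.005,0.17,0.007],[0,0,0]],[-1,[0.005,0.25,0.007],[0,0,0]],[-1,[0.005,0.31,0.007],[0,0,0]],[-1,[0.005,0.325,0.007],[0,0,0]]]'

```text
time_s: 39.35
eef_pos: [0.6371, 0.1862, 0.0284]
tool_rot: [-1.21, -1.205, 1.209]
wrist_force: [-0.4, -1.1, 0.5]
width: 0.0006
```

```bash
python3 - <<'E'
from h import *
go([.638,.188,.015],tool([0,1,0],[0,0,-1]))
E
```

```text
go [0.0046, 0.0335, -0.0023] [-0.0013, -0.0027, -0.0013] |dist mm 14 deg 0.2
```

Call:
jog_arm --deltas '[[-1,[0.004,0.012,-0.002],[0,0,0]],[-1,[0.004,0.022,-0.002],[0,0,0]],[-1,[0.004,0.032,-0.002],[0,0,0]],[-1,[0.004,0.036,-0.002],[0,0,0]],[-1,[0.004,0.036,-0.002],[0,0,0]]]'

```text
time_s: 39.85
eef_pos: [0.6388, 0.1875, 0.0164]
tool_rot: [-1.212, -1.208, 1.208]
wrist_force: [-1.6, -2.9, 5.3]
width: 0.0002
```

Call:
jog_arm --deltas '[[-1,[0,0.005,0],[0,0,0]],[-1,[0,0.01,0],[0,0,0]],[-1,[0,0.013,0],[0,0,0]],[-1,[0,0.013,0],[0,0,0]],[-1,[0,0.013,0],[0,0,0]]]'

```text
time_s: 40.35
eef_pos: [0.639, 0.1875, 0.0162]
tool_rot: [-1.213, -1.209, 1.208]
wrist_force: [-7.9, -2.2, 17.8]
width: 0.0004
```

Bottomed out (force rose to 17.8 N without further travel). Retract.

Call:
jog_arm --deltas '[[-1,[0,-0.04,0],[0,0,0]],[-1,[0,-0.1,0],[0,0,0]],[-1,[0,-0.2,0],[0,0,0]],[-1,[0,-0.3,0],[0,0,0]],[-1,[0,-0.4,0],[0,0,0]]]'

```text
time_s: 40.85
eef_pos: [0.6387, 0.1881, 0.1787]
tool_rot: [-1.213, -1.212, 1.207]
wrist_force: [1.2, 0.7, -0.9]
width: 0.0006
```

Call:
jog_arm --deltas '[[-1,[0,0,0],[0,0,0]],[-1,[0,0,0],[0,0,0]],[-1,[0,0,0],[0,0,0]],[-1,[0,0,0],[0,0,0]],[-1,[0,0,0],[0,0,0]]]'

```text
time_s: 41.35
eef_pos: [0.6381, 0.1879, 0.1772]
tool_rot: [-1.212, -1.209, 1.209]
wrist_force: [0.7, 1.4, -0.7]
width: 0.0005
```

```bash
python3 - <<'E'
from h import *
p,d,c=snap('wrist');P=cloud('wrist',d,c)
hsv=cv2.cvtColor(p,cv2.COLOR_BGR2HSV);m=(hsv[...,0]>3)&(hsv[...,0]<14)&(hsv[...,1]>200)&(hsv[...,2]>120)
print(np.nanmedian(P[m],0),m.sum())
snap('side','s10.png');snap('top','t10.png');print(status.get_state()['wrist_force'])
E
```

```text
[0.637905   0.18868624 0.02208776] 871
[-0.94911377 -0.18119638 -0.77560846]
```

View pics/s10.png

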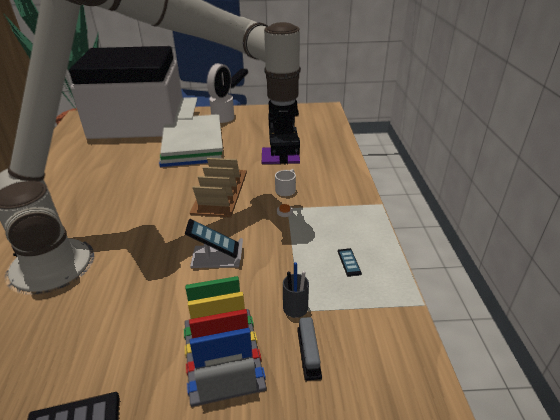

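View pics/t10.png

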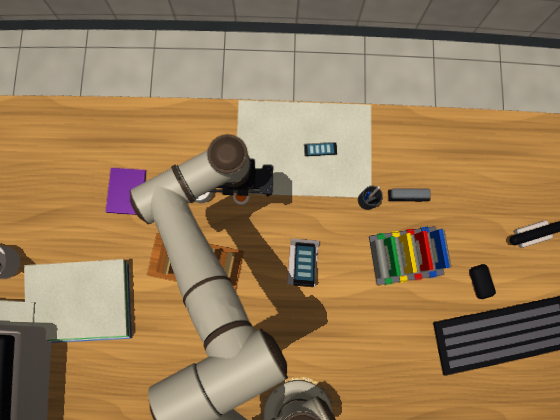

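The pictures show all four cases standing in the sorter (side view about 185–265, 280–400). The tablet is still on its stand (side 213,240), the button is back up at z = 0.022, and the bystanders have not moved.

```bash
python3 -c "
from station import job_done
print(job_done())"
```

```text
the job is handed in; nothing more can be done
None
```

The desk is ready: all four cases are in their colour's slots, the tablet leans on its stand, and the button was pressed last. I handed the job in at about 41 s; it reports no verdict.

- **Cases:** I moved them in the order yellow, blue, red, green. Before the button press they measured within about 4 mm along and 3 mm across their slots. Their tops stood at about 0.151–0.152 m, so they are upright and fully down.
- **Tablet:** It had been knocked towards the stand while I moved the cases, so I measured it again before gripping it. On the stand it tilts 0.600 rad, with its origin about 1.3 mm from the seat.
- **Button:** It stopped at 16.2 mm height (about 6 mm of travel) while the force rose to 17.8 N, so it was right down. Afterwards its top was back at 22 mm.
- **Other things:** The final pictures show the cases and tablet still in place, the bystanders where they were, and the arm clear.

Two checks disagreed slightly. The cameras differed by about 2 mm throughout. The raw top-camera depth read the case tops 5–7 mm high (no reading for green); I relied on the triangulated heights and on feeling each case touch the slot floor.

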